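# Wedge a plate box tight in a shaker clamping tray

## Robot

A 6-joint arm with a two-finger parallel gripper is mounted at the origin on a cart in front of the work surface, level with it; the furniture and walls round the work are solid. World frame = base frame: x ahead of the robot, y to its left, z up, the work surface at z = 0. Lengths are in m, angles in degrees, forces in N, time in s.
With the tool pointing down it reaches from about 0.275 to 0.825 m from the base axis. Payload 4.9 kg.
Tool frame: the origin (TCP) lies midway between the tips of the shut fingers; the grasp point (between the pads) lies 19 mm behind it (bot.pinch_z is the distance from the TCP to the grasp point, in m); x points along the fingers, z is the direction in which the jaws open and shut, and the axes are right-handed (so a half turn about x gives the same grasp; the last joint's range is limited). The gripper opens to 85 mm and grips with 20 to 120 N. Pads are 22 mm wide; open, the fingers measure 114 mm over their backs; the gripper's body (76 mm by 85 mm) begins 54 mm behind the grasp point. The pads swing forward as they close: fully open they stand 13 mm farther back than shut.
Start: joints at [-74.725, 18.69, -11.035, 60.275, 0, 82.311], TCP at [0.215, -0.506, 0.194] pointing down, gripper open.
Joint ranges: [-152.03, 152.03], [-55.5, 102.48], [-74.3, 77.21], [-110.64, 120.58], [-84.22, 78.4], [-180, 180]. Speed limits (degrees/s): [147.25, 147.25, 180, 180, 180, 180].

## Interface

Orientations are given as a 3x3 rotation matrix whose columns are the frame's x, y, z axes.
In Python, from plant import bot gives the robot as it stands.
- The arm moves only by the tool send_rows, never from a script. Its argument "increments" is a list of rows, each a list of 2 entries, a list of its own where there are three numbers: the shift along the world's x, y, z in units of 60 mm (1.0 is 60 mm), then the turn about the world's z in units of 6 degrees (1.0 is 6 degrees). In form: [[[x, y, z], twist], ...]. A call has exactly 8 rows; each row shifts and turns the pose as measured when the row begins; what a row does not reach is not made up. A row lasts 1/8 s, in which the tool goes at most 62.5 mm and 10.7 degrees, less where a joint would pass 70% of its speed; a pose out of reach is approached as far as the arm can. A call is refused whole if a number of a shift passes 1 or a number of a turn 1, either way. A call with a gripper value outside its range is refused whole. "fingers" is the finger opening in mm, from 0 to 85.4, set as the call begins (left out, the last holds). The fingers move at their own pace and stop on an object; "newtons" is the grip in N (left out, the last holds). Time passes only in rows, so rows that do not move let the fingers close, or fill a call up. It gives the time, the measured TCP pose, the force and the opening at its end, in the units of the state.
- bot.sense(): the state, without advancing time (a new reading comes with each control period).
- bot.snapshot(name): name is "side" or "top"; returns (picture, depth): 420x560x3 uint8, blue, green, red; 420x560 float32, m along the optical axis (not along the pixel's ray), 0 where there is no reading.
- bot.camera_info(name): a dict with "fx", "fy", "cx", "cy" (pixels), "eye" and "orientation" of the camera in the world. Camera axes: x right, y up, looking along -z (the intrinsics and any distortion apply to the point x, -y, -z); pixel columns grow to the right and rows downward; lengths in m; the calibration is good to about 2 mm. A picture is of the moment at which its call begins. camera_info takes no time and is no camera call.
- bot.finish_job(): hands the job in, once; it reports no verdict.
The state is a dict: "time": time; "q": joint angles; "joint_vel": joint speeds; "joint_efforts": joint torques, N m; "position": TCP position; "eef_rot": TCP orientation; "ft_force": force on the tool from outside, world axes, zero at the start; "torque": the same for the moment, N m; "gripper_width": finger opening in m.
Only numpy, scipy, OpenCV 4.12 (cv2) and the standard library are available. Lean on these libraries where they do the work, as an engineer would, in place of code of your own. Each camera call takes 0.05 s, during which the arm holds its last target.

## Task

Lock the plate box in the clamping tray so that it cannot shift on the shaker: set the loose wedge nose first into the mouth of the slot between fence and jaw, straight side to the fence, and let go of it while it is still slack. Then, from behind its thick end, tap or press it in until the box is clamped tight between the jaw and the stop, firmly but without crushing the box. Leave the wedge lying flat in the slot, the box flat on the tray, and the other things on the bench where they are.

Things in the scene. Friction and masses are not known exactly. Their poses are not given: they have to be found in the camera images.
- tray: Fixed aluminium clamping tray: base 226 x 200 mm, its top (the floor) 8 mm above the bench. Origin on the bench under its middle, z up. Along tray x, near to far: steel fence (straight inner face at x = -85 mm), wedge slot, sliding jaw, plate box, stop. The slot runs along y: mouth at y = +75 mm, the wedge goes in towards -y. Fence and jaw stand 30 mm above the floor.
- slot_mouth (a point): On the floor at the slot's mouth, on the fence's inner face; axes as tray. Jaw fully back, the slot is 22 mm wide here (towards tray +x) and narrows inward by 0.18 mm per mm over 110 mm: fence straight, jaw slanted like the wedge. Outside the mouth the floor goes on as a tongue 62 mm wide for 115 mm, with a low fence 12 mm high in line with the main one.
- jaw: Grey sliding jaw, 110 mm long. Moves only along tray +x, up to 13 mm, friction 1 N; starts fully back (its frame is then the tray's), 0.5 to 3 mm short of the box. The wedge pushes it against the box.
- stop: Stop block beyond the box, 130 mm wide, 30 mm high, fixed, its setting along tray x different each time (4 mm range), so the depth at which the wedge locks differs by over 20 mm. Origin on the floor at the middle of its rubber pad's face, which looks to tray -x. The pad is stiffly sprung: 8 N per mm, 6 mm travel.
- plate_box: Closed blue 96-place plate box with ribbed lid, 113 x 163 x 34 mm, 0.2 kg; origin at the centre of its underside. Lies loose on the tray floor between jaw and stop, long side along tray y, with 3 to 7 mm of play in all.
- wedge: Loose plain white wedge, 0.11 to 0.22 kg, on the bench left of the tray. 125 mm long: nose at own x = +62.5 mm, butt at -62.5. Body 32 mm high; straight side at y = -12 mm; the other tapers, thickness 12 mm at the nose to 34.5 at the butt. Grip fin on top: x -25 to 25, y -6 to 6, z 32 to 64 mm. Origin on the underside below the fin. In the slot its x points along tray -y.
- wedge_nose (a point): Middle of the wedge's thin end, 16 mm above its underside; axes as the wedge. The wedge is slack until its nose is some 55 mm past the mouth; then it moves the jaw, and the box is tight at about 75 to 105 mm.
- wedge_butt (a point): Middle of the wedge's thick end face, where to press or tap, 16 mm above its underside; axes as the wedge. Pressing takes 1 to 5 N while play is taken up, then rises steadily, 1.3 to 2.7 N per N of grip on the box. A press of 19 to 25 N makes it properly tight; it then stays by friction when let go.
- bottle: Clear reagent bottle with screw cap, 56 mm across, 105 mm high, standing beyond the wedge; origin at the centre of its foot. Bystander.
- marker: Black and grey felt pen, 10 x 136 x 13 mm, lying beyond the wedge. Bystander.
- timer: White bench timer with keys, 62 x 66 x 19 mm, beyond and left of the tray. Bystander.
- tape: Roll of label tape, 65 mm across, 19 mm high, right of the tray. Bystander.
- tube_block: Violet moulded tube block, 62 x 81 x 26 mm, right of the tray. Bystander.
There are look-alikes about, which are no part of the job. There is more than one size of the plate_box; the job needs the larger.

How it is judged (in metres and radians):
On the way, in this order (a step that is already met when the one before it is completed fails the run):
1. the wedge lies flat on the tray floor with its nose at least 8 mm inside the slot, let go, the box not yet clamped (x of wedge_nose in the frame of tray between -0.088 and -0.052 m and z of wedge in the frame of tray between 0.004 and 0.012 m and angle between the x axis of wedge and the y axis of tray, either way round below 0.12 rad and angle between wedge's own z axis and vertical below 0.08 rad and y of wedge_nose in the frame of tray below 0.067 m and contact force between the fingers and wedge below 0.2 N and contact force between jaw and plate_box below 1 N), for 0.2 s.
2. with the hand behind the wedge's thick end, the wedge has clamped the box (jaw on box over 6 N) (contact force between jaw and plate_box above 6 N and x of the grasp point in the frame of wedge below -0.055 m), for 0.2 s.
At the end, for the whole second after the job is handed in: Wedge by itself in the slot: nose 55 mm or more in, underside within 4 mm of the floor, in line within 0.12 rad, tilt under 0.08 rad; box flat (tilt under 0.05 rad), gripped with over 6 N by the jaw and over 5 N at the stop; all at rest (x of wedge_nose in the frame of tray between -0.088 and -0.052 m and z of wedge in the frame of tray between 0.004 and 0.012 m and angle between the x axis of wedge and the y axis of tray, either way round below 0.12 rad and angle between wedge's own z axis and vertical below 0.08 rad and y of wedge_nose in the frame of tray below 0.02 m and contact force between jaw and plate_box above 6 N and contact force between stop and plate_box above 5 N and linear speed of each of wedge, plate_box below 0.01 m/s and angle between plate_box's own z axis and vertical below 0.05 rad); the robot touches nothing.
It fails at once if the box is crushed: the jaw presses on it with more than 50 N (contact force between jaw and plate_box above 50 N).
It fails at once if a bystander is pushed more than 30 mm away or the bottle is tipped (distance of any of bottle, marker, timer, tape, tube_block from where it was at the start of the episode above 0.03 m or angle between bottle's own z axis and vertical above 0.4 rad).
It also fails if it takes over 51 s, if anything falls off the work surface, if the arm or the gripper's body presses on something with over 40 N, if the wrist force passes 120 N, or if a joint passes its speed limit or range.

## Working session

There is one attempt and no reset: what is moved stays moved. The work goes in short steps, Python scripts to look and compute and a tool call to move; the robot and the scene stay as the last step left them, time stands still between calls to the robot, and variables do not carry over. Pictures are saved under pics/ and viewed, and the job is handed in when it is done.

Besides the shell and the picture viewer there is one more tool, called after "Call:" as name([rows], argument=value, ...), one row to a line, values as JSON. send_rows: Moves the arm, as the interface text tells. Its arguments: {"type":"object","properties":{"increments":{"type":"array","items":{"type":"array"}},"fingers":{"type":"number"},"newtons":{"type":"number"}},"required":["increments"]}

```bash
ls; mkdir -p pics; python3 - <<'E'
from plant import bot
import cv2,numpy as np
s=bot.sense();print(s)
print(bot.pinch_z)
for n in("top","side"):
    p,d=bot.snapshot(n);cv2.imwrite(f"pics/{n}0.png",p);np.save(f"pics/{n}0.npy",d);print(n,bot.camera_info(n))
E
```

```text
pics
{'time': 0.0, 'q': array([-7.47249450e+01,  1.87336716e+01, -1.10904445e+01,  6.02751819e+01,
        3.71353749e-05,  8.23101888e+01]), 'joint_vel': array([-0.04808874,  0.07762299,  0.00350853,  0.12214745, -0.09472366,
        0.03484008]), 'joint_efforts': array([ 2.65233932e-03, -4.43397903e+01,  2.62440366e+01,  1.55138480e-02,
        2.67558780e-04, -7.78621711e-06]), 'position': array([ 0.21442683, -0.50578789,  0.19329805]), 'eef_rot': array([[-4.55958805e-04,  9.20744330e-01,  3.90166208e-01],
       [ 1.67202037e-03,  3.90166405e-01, -9.20742842e-01],
       [-9.99998498e-01,  2.32545043e-04, -1.71740308e-03]]), 'ft_force': array([-0.12968379,  0.87786131,  0.23019235]), 'torque': array([ 0.03290296,  0.02394193, -0.06579479]), 'gripper_width': 0.08533741440279753}
0.0187
top {'fx': 397.04646700912735, 'fy': 397.04646700912735, 'cx': 285.2194975608407, 'cy': 206.35893987473287, 'eye': array([ 0.40204303, -0.02944409,  1.15186701]), 'orientation': array([[-0.00925472,  0.99160261, -0.12899076],
       [-0.99990104, -0.00781007,  0.01170092],
       [ 0.01059524,  0.12908628,  0.99157676]])}
side {'fx': 466.02587406028204, 'fy': 466.02587406028204, 'cx': 287.1164991480971, 'cy': 208.40247178350944, 'eye': array([ 0.53381202, -1.05213816,  0.71267964]), 'orientation': array([[ 9.99997913e-01,  8.59645362e-04, -1.85321914e-03],
       [-2.02165584e-03,  5.46886176e-01, -8.37204529e-01],
       [ 2.93800941e-04,  8.37206529e-01,  5.46886773e-01]])}
```

View pics/top0.png

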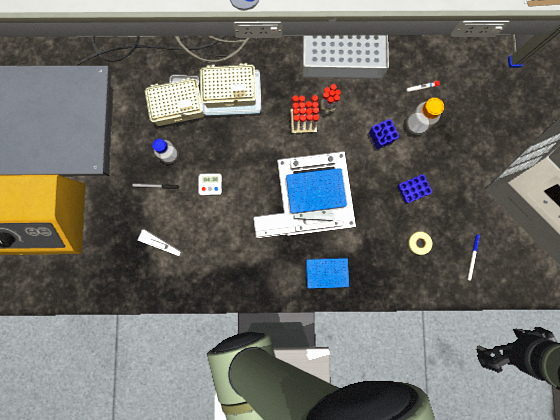

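View pics/side0.png

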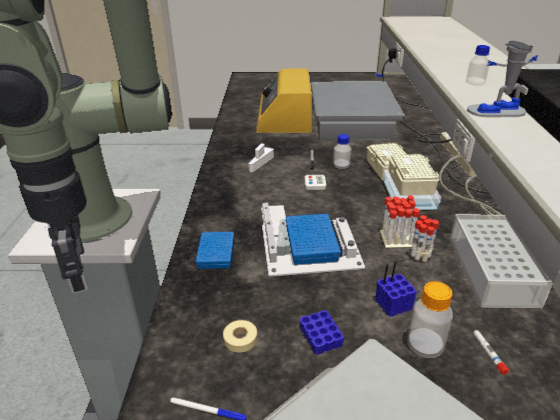

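Top view: the tray is at about (316,195), with its tongue and mouth on the left near (258,226). The white wedge is at (160,242), the loose box in the tray at (316,190), and a smaller look-alike box at (327,273). The side view agrees. Next I'll enlarge both areas.

```bash
cat > h.py <<'E'
import numpy as np,cv2
from plant import bot
def P(ci,u,v,d):
    u,v,d=map(lambda a:np.asarray(a,float),(u,v,d))
    c=np.stack([(u-ci['cx'])/ci['fx']*d,-(v-ci['cy'])/ci['fy']*d,-d],-1)
    return c@ci['orientation'].T+ci['eye']
def proj(ci,X):
    c=(np.asarray(X,float)-ci['eye'])@ci['orientation']
    return np.stack([ci['cx']+ci['fx']*c[...,0]/-c[...,2],ci['cy']-ci['fy']*c[...,1]/-c[...,2]],-1)
def onplane(ci,u,v,z):
    r=P(ci,u,v,np.ones_like(np.asarray(u,float)))-ci['eye']
    return ci['eye']+r*((z-ci['eye'][2])/r[...,2])[...,None]
def cloud(ci,d):
    v,u=np.mgrid[:d.shape[0],:d.shape[1]]
    return P(ci,u,v,d)
E
python3 - <<'E'
from h import *
t=cv2.imread('pics/top0.png');s=cv2.imread('pics/side0.png')
a=cv2.resize(t[225:260,130:190],None,fx=10,fy=10,interpolation=cv2.INTER_CUBIC)
b=cv2.resize(t[145:245,245:365],None,fx=6,fy=6,interpolation=cv2.INTER_CUBIC)
cv2.imwrite('pics/wz.png',a);cv2.imwrite('pics/tz.png',b)
c=cv2.resize(s[135:185,230:300],None,fx=10,fy=10,interpolation=cv2.INTER_CUBIC)
cv2.imwrite('pics/ws.png',c)
c=cv2.resize(s[195:280,250:370],None,fx=6,fy=6,interpolation=cv2.INTER_CUBIC)
cv2.imwrite('pics/ts.png',c)
E
```

```text
(no output)
```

View pics/wz.png

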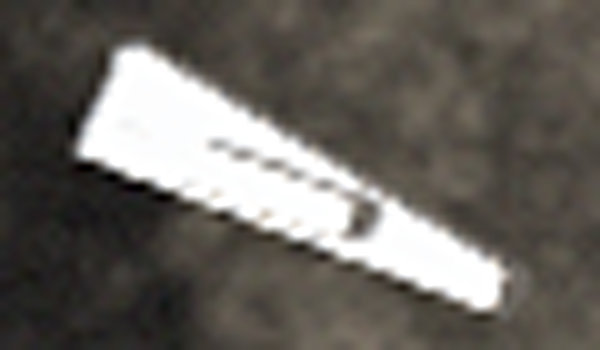

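View pics/tz.png

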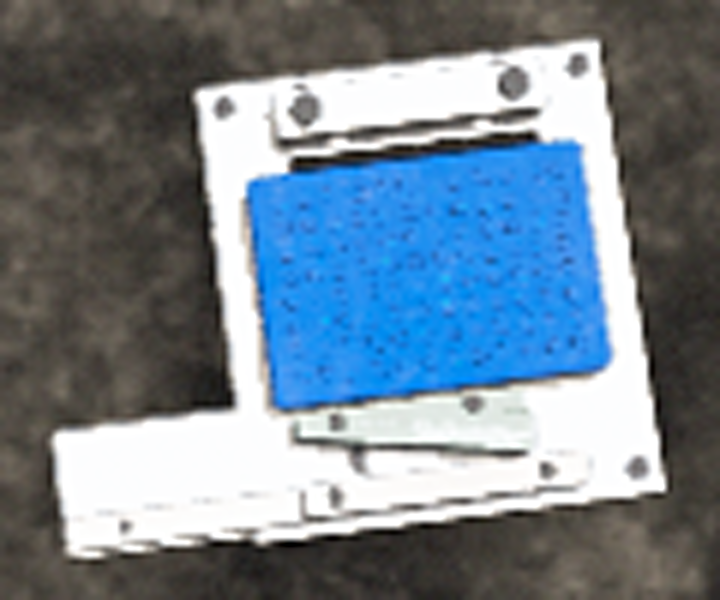

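View pics/ws.png

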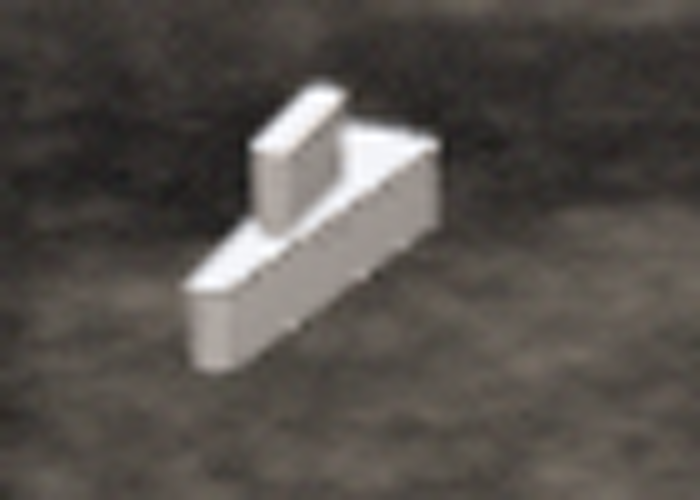

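View pics/ts.png

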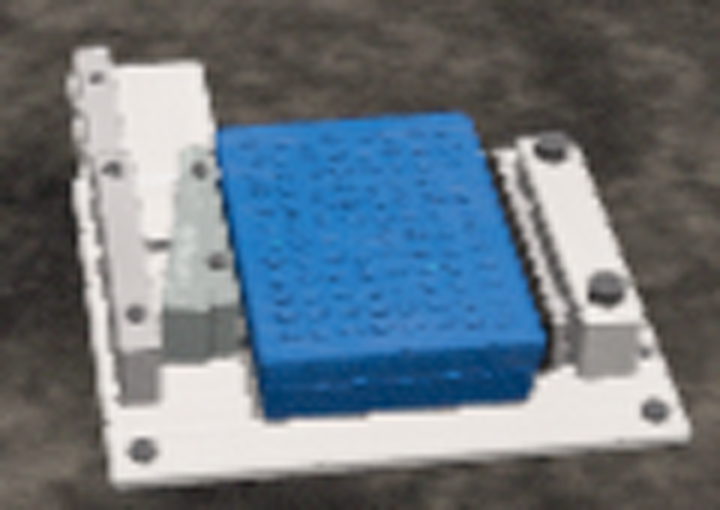

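```bash
cat > fit.py <<'E'
from h import *
from scipy.optimize import minimize
WB=np.array([[62.5,-12],[62.5,0],[-62.5,22.5],[-62.5,-12]])/1e3
FB=np.array([[25,-6],[25,6],[-25,6],[-25,-6]])/1e3
def prism(b,z0,z1): return np.vstack([np.c_[b,np.full(len(b),z)] for z in(z0,z1)])
WEDGE=[prism(WB,0,.032),prism(FB,.032,.064)]
def tf(p,X,z0=0):
    c,s=np.cos(p[2]),np.sin(p[2])
    return np.c_[X[:,:2]@np.array([[c,s],[-s,c]])+p[:2],X[:,2]+z0]
def sil(ci,parts,p,box,z0=0,S=8):
    u0,v0,u1,v1=box
    m=np.zeros(((v1-v0)*S,(u1-u0)*S),np.uint8)
    for X in parts:
        q=proj(ci,tf(p,X,z0))
        h=cv2.convexHull((((q-[u0-.5,v0-.5])*S-.5)*16).round().astype(np.int32))
        cv2.fillConvexPoly(m,h,255,shift=4)
    return cv2.resize(m,(u1-u0,v1-v0),interpolation=cv2.INTER_AREA)/255.
def fitsil(views,parts,p0,z0=0):
    # views: list of (ci,img soft mask 0..1,box)
    def cost(x):
        p=np.array(p0)+np.array(x)/[1e3,1e3,100]
        return sum(((sil(ci,parts,p,b,z0)-m)**2).sum() for ci,m,b in views)
    best=None
    for s in(6,2):
        x0=np.zeros(3) if best is None else best.x
        sx=np.vstack([x0,x0+[s,0,0],x0+[0,s,0],x0+[0,0,s]])
        best=minimize(cost,x0,method='Nelder-Mead',options=dict(initial_simplex=sx,xatol=.02,fatol=.01,maxiter=200))
    return np.array(p0)+best.x/[1e3,1e3,100],best.fun
E
python3 - <<'E'
from fit import *
T=bot.camera_info('top');S=bot.camera_info('side')
t=cv2.imread('pics/top0.png');s=cv2.imread('pics/side0.png')
# init
a=onplane(T,np.array([138.,180.]),np.array([234.,254.5]),.032);print(a)
c=a.mean(0);d=a[1]-a[0];yaw=np.arctan2(d[1],d[0])
p0=[c[0],c[1],yaw];print(np.degrees(yaw),p0)
def soft(im,box,bg,fg):
    u0,v0,u1,v1=box;g=im[v0:v1,u0:u1].min(2).astype(float)
    return np.clip((g-bg)/(fg-bg),0,1)
bt=(130,225,190,262);bs=(240,138,282,178)
mt=soft(t,bt,60,245);ms=soft(s,bs,75,135)
for vs in([(T,mt,bt)],[(S,ms,bs)],[(T,mt,bt),(S,ms,bs)]):
    p,f=fitsil(vs,WEDGE,p0);print(np.round(p[:2]*1e3,1),np.degrees(p[2]).round(2),f)
# tray
z=lambda u,v:(245+(u+.5)/6-.5,145+(v+.5)/6-.5)
cor={'TL':(197,90),'TR':(598,42),'BR':(663,492),'tongTL':(55,432),'tongBL':(68,555)}
for k,uv in cor.items():
    u,v=z(*uv);print(k,np.round(onplane(T,np.array([u]),np.array([v]),.008)[0]*1e3,1))
zs=lambda u,v:(250+(u+.5)/6-.5,195+(v+.5)/6-.5)
for k,uv in {'BR':(115,487),'TR':(690,437)}.items():
    u,v=zs(*uv);print('side',k,np.round(onplane(S,np.array([u]),np.array([v]),.000)[0]*1e3,1))
E
```

```text
[[0.47271417 0.37145109 0.032     ]
 [0.41447594 0.2524256  0.032     ]]
-116.07213651396741 [np.float64(0.4435950514660339), np.float64(0.3119383420726082), np.float64(-2.0258409519930645)]
[444.5 312. ] -111.0 36.099077519490876
[447.4 307.6] -110.56 8.680498846597462
[445.3 311.5] -110.36 80.0044609738795
TL [690.2 -21.2   8. ]
TR [ 713.1 -219.4    8. ]
BR [ 490.3 -244.4    8. ]
tongTL [521.7  48.4   8. ]
tongBL [462.5  42.1   8. ]
side BR [ 493.6 -243.     0. ]
side TR [ 717.2 -214.2    0. ]
```

```bash
cat > tray.py <<'E'
from fit import *
def rect(x0,x1,y0,y1,z0,z1): 
    return prism(np.array([[x0,y0],[x1,y0],[x1,y1],[x0,y1]])/1e3,z0/1e3,z1/1e3)
E
python3 - <<'E'
from tray import *
T=bot.camera_info('top');S=bot.camera_info('side')
t=cv2.imread('pics/top0.png');s=cv2.imread('pics/side0.png')
def mk(im,box,bg,fg):
    u0,v0,u1,v1=box;g=im[v0:v1,u0:u1].max(2).astype(float)
    m=np.clip((g-bg)/(fg-bg),0,1)
    # fill holes
    b=(m>.5).astype(np.uint8);cs,_=cv2.findContours(b,cv2.RETR_EXTERNAL,cv2.CHAIN_APPROX_NONE)
    c=max(cs,key=cv2.contourArea);f=np.zeros_like(b);cv2.drawContours(f,[c],-1,1,-1)
    inner=cv2.erode(f,np.ones((3,3)));m[inner>0]=1
    m[cv2.dilate(f,np.ones((5,5)))==0]=0
    return m
bt=(245,143,365,245);mt=mk(t,bt,60,250)
cv2.imwrite('pics/mt.png',cv2.resize((mt*255).astype(np.uint8),None,fx=5,fy=5))
for x0 in(-113,-111,-109,-107):
    parts=[rect(-113,113,-100,100,0,8),rect(x0,x0+62,90,190,0,8)]
    p,f=fitsil([(T,mt,bt)],parts,[.590,-.133,np.radians(6.5)]);print(x0,np.round(p[:2]*1e3,1),np.degrees(p[2]).round(2),f)
d=np.load('pics/top0.npy');C=cloud(T,d)
for n,(u,v) in dict(tongue=(268,222),box=(316,190),fence=(325,226),bench=(230,230),wbutt=(145,237),fin=(160,243),jaw=(320,216)).items():
    print(n,np.round(np.median(C[v-1:v+2,u-1:u+2].reshape(-1,3),0)*1e3,1))
E
```

```text
-113 [ 592.  -132.9] 6.12 53.60042376626931
-111 [ 591.7 -132.9] 6.43 29.47857022815644
-109 [ 591.4 -133. ] 6.77 20.503512052151258
-107 [ 591. -133.] 7.1 28.761891218059105
tongue [505.6   7.3   7.9]
box [ 592.6 -130.3   42.3]
fence [ 490.6 -154.    37.7]
bench [484.  117.6   0.5]
wbutt [464.  353.2  31.9]
fin [445.7 303.5  59.4]
jaw [ 518.8 -140.3   39. ]
```

Call:
send_rows([
  [[0.5, 0.9, 0.2], 0],
  [[0.5, 0.9, 0], 0],
  [[0.5, 0.9, 0], 0],
  [[0.5, 0.9, 0], 0],
  [[0.3, 0.9, 0], 1],
  [[0.2, 0.9, 0], 1],
  [[0.2, 0.9, 0], 1],
  [[0, 0.9, 0], 1],
], fingers=40, newtons=40)

```text
time: 1.1
position: [0.3776, -0.065, 0.2028]
eef_rot: [[-0.001, 0.679, 0.734], [0.004, 0.734, -0.679], [-1.0, 0.002, -0.003]]
ft_force: [1.0, -0.5, 0.0]
gripper_width: 0.04
```

Call:
send_rows([
  [[0.2, 0.9, 0], 0.6],
  [[0.2, 0.9, 0], 0.6],
  [[0.2, 0.9, 0], 0.6],
  [[0.2, 0.9, 0], 0.6],
  [[0.2, 0.9, -0.1], 0.6],
  [[0.1, 0.9, -0.2], 0.6],
  [[0, 0.9, -0.2], 0],
  [[0, 0, 0], 0],
])

```text
time: 2.1
position: [0.4423, 0.3292, 0.1702]
eef_rot: [[-0.001, 0.343, 0.939], [0.002, 0.939, -0.343], [-1.0, 0.001, -0.002]]
ft_force: [-0.8, -1.0, -0.3]
gripper_width: 0.0402
```

```bash
python3 - <<'E'
from h import *
s0=bot.sense();print(s0['position'])
for n,(u0,v0,u1,v1) in dict(top=(110,190,220,270),side=(220,70,330,190)).items():
    p,d=bot.snapshot(n);cv2.imwrite(f"pics/{n}1.png",p);np.save(f"pics/{n}1.npy",d)
    ci=bot.camera_info(n)
    print(n,proj(ci,s0['position']),proj(ci,s0['position']+.02*s0['eef_rot'][:,2]),proj(ci,s0['position']-.02*s0['eef_rot'][:,2]))
    cv2.imwrite(f"pics/{n}1z.png",cv2.resize(p[v0:v1,u0:u1],None,fx=5,fy=5,interpolation=cv2.INTER_CUBIC))
E
```

```text
[0.4423118  0.32918425 0.17016641]
top [134.71521238 242.86556255] [137.82596658 235.18091792] [131.58821807 250.59032588]
side [256.8220186  111.81117371] [262.75570415 112.64431372] [250.93467543 110.98454057]
```

View pics/top1z.png

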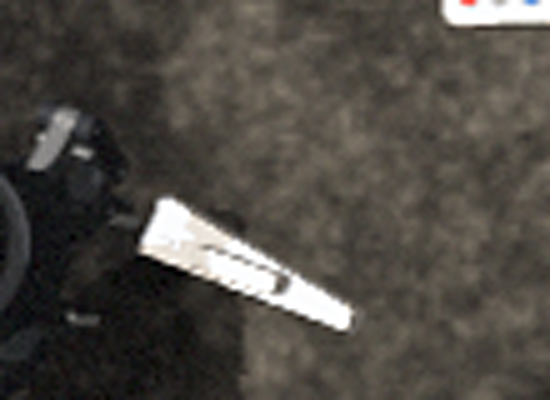

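View pics/side1z.png

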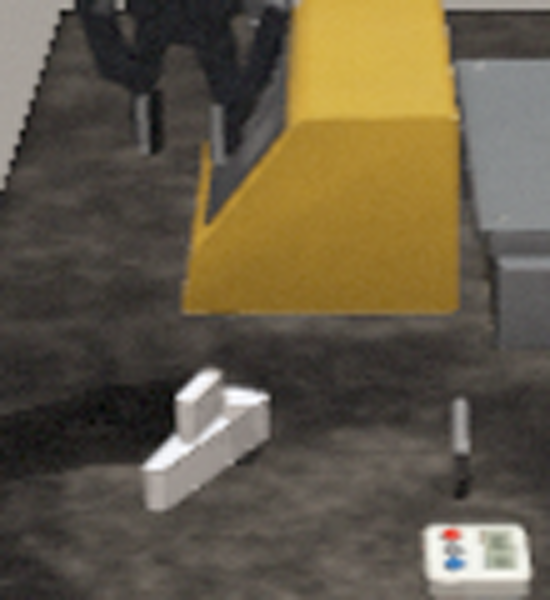

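```bash
python3 - <<'E'
from h import *
R=bot.sense()['eef_rot']
for n,box in dict(top=(110,190,175,270),side=(225,70,290,150)).items():
    ci=bot.camera_info(n);d0=np.load(f'pics/{n}0.npy');d=np.load(f'pics/{n}1.npy')
    C=cloud(ci,d);m=(d0-d>.03)&(d>0)
    u0,v0,u1,v1=box;M=np.zeros_like(m);M[v0:v1,u0:u1]=m[v0:v1,u0:u1]
    X=(C[M]-[.4423,.3292,.1702])@R   # tool frame
    X=X[(X[:,0]>-.08)]
    print(n,len(X),'max tool x',np.sort(X[:,0])[-8:]*1e3)
    for lo in range(-80,40,10):
        k=(X[:,0]*1e3>=lo)&(X[:,0]*1e3<lo+10)
        if k.sum():
            Y=X[k]*1e3
            for nm,q in(('z-',Y[Y[:,2]<0]),('z+',Y[Y[:,2]>=0])):
                if len(q):print(lo,nm,len(q),'y',q[:,1].min().round(),q[:,1].max().round(),'z',q[:,2].min().round(),q[:,2].max().round())
S=bot.camera_info('side');print(proj(S,np.array([.2144,-.5058,.1933])))
im=cv2.imread('pics/side0.png');cv2.imwrite('pics/s0g.png',cv2.resize(im[200:310,20:130],None,fx=5,fy=5))
E
```

```text
top 66 max tool x [-45.86776077 -45.62171614 -45.09631424 -44.68665611 -43.35256712
 -43.29171809 -42.32212602 -42.08359805]
-80 z- 8 y -15.0 -9.0 z -32.0 -20.0
-80 z+ 5 y -14.0 -9.0 z 21.0 36.0
-70 z- 7 y -14.0 -7.0 z -33.0 -20.0
-70 z+ 7 y -13.0 -8.0 z 21.0 34.0
-60 z- 11 y -14.0 1.0 z -33.0 -20.0
-60 z+ 11 y -14.0 -4.0 z 22.0 34.0
-50 z- 10 y -14.0 1.0 z -33.0 -20.0
-50 z+ 7 y -14.0 -8.0 z 22.0 31.0
side 175 max tool x [540.54347752 544.86123429 608.0106881  611.27704678 614.74653474
 635.88861655 645.63669794 646.63797908]
-80 z- 20 y -17.0 8.0 z -32.0 -14.0
-80 z+ 16 y -16.0 4.0 z 25.0 39.0
-70 z- 19 y -17.0 6.0 z -32.0 -14.0
-70 z+ 26 y -18.0 5.0 z 22.0 40.0
-60 z- 19 y -17.0 7.0 z -27.0 -12.0
-60 z+ 22 y -15.0 7.0 z 25.0 39.0
-50 z- 19 y -17.0 6.0 z -29.0 -13.0
-50 z+ 18 y -17.0 2.0 z 22.0 38.0
-40 z- 4 y -10.0 4.0 z -21.0 -16.0
-40 z+ 3 y -9.0 7.0 z 26.0 29.0
[ 85.40162787 294.15250648]
```

View pics/s0g.png

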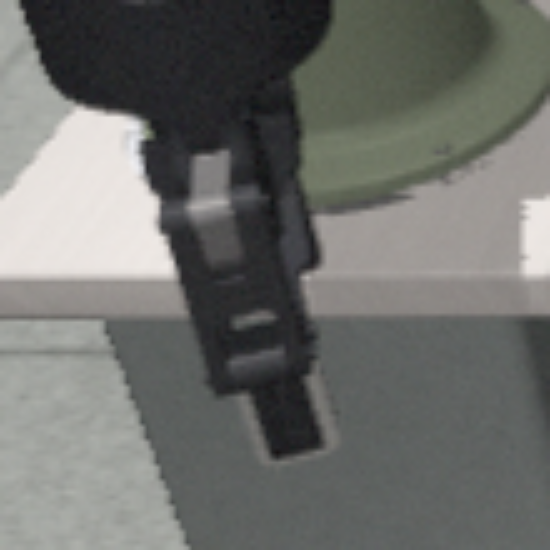

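```bash
python3 - <<'E'
from h import *
d=np.load('pics/side1.npy');d0=np.load('pics/side0.npy')
np.set_printoptions(linewidth=250,precision=2,suppress=True)
print(d[92:116:1,244:272:2]);print(d0[92:116:3,244:272:2])
a=cv2.imread('pics/side0.png').astype(int);b=cv2.imread('pics/side1.png').astype(int)
df=np.abs(a-b).max(2).clip(0,60)*4
cv2.imwrite('pics/df.png',cv2.resize(df[70:130,230:290].astype(np.uint8),None,fx=8,fy=8,interpolation=0))
a=cv2.imread('pics/top0.png').astype(int);b=cv2.imread('pics/top1.png').astype(int)
df=np.abs(a-b).max(2).clip(0,60)*4
cv2.imwrite('pics/dft.png',cv2.resize(df[210:270,110:170].astype(np.uint8),None,fx=8,fy=8,interpolation=0))
E
```

```text
[[2.12 2.13 1.41 1.41 1.43 2.12 2.12 2.12 2.12 1.4  1.4  1.4  1.41 1.77]
 [2.1  2.11 1.41 1.42 1.42 2.11 2.11 2.12 2.11 1.4  1.4  1.4  1.41 1.77]
 [2.11 2.11 1.42 1.42 1.43 2.1  2.11 2.1  2.11 1.4  1.4  1.4  1.42 1.77]
 [2.08 2.09 1.42 1.42 1.44 2.09 2.09 2.09 2.07 1.4  1.41 1.4  1.41 1.76]
 [2.08 2.07 1.42 1.42 1.44 2.08 2.08 2.08 2.08 1.4  1.4  1.39 1.42 1.74]
 [2.07 2.07 1.42 1.42 1.44 2.06 2.07 2.07 2.06 1.4  1.41 1.41 1.41 1.74]
 [2.06 2.06 1.42 1.43 1.43 2.07 2.06 2.05 2.06 1.41 1.41 1.41 1.42 1.72]
 [2.04 2.04 1.42 1.42 1.44 2.05 2.04 2.05 2.05 1.41 1.41 1.41 1.74 1.71]
 [2.04 2.04 2.04 1.43 2.04 2.04 2.03 2.04 2.05 1.42 1.41 1.41 1.73 1.71]
 [2.01 2.03 2.03 2.03 2.03 2.02 2.02 2.02 2.02 1.42 1.42 1.43 1.72 1.69]
 [2.02 2.02 2.01 2.   2.02 2.01 2.02 2.03 2.   1.82 1.41 1.74 1.72 1.68]
 [2.   2.01 2.   2.01 2.01 2.   2.   2.   2.01 1.8  1.76 1.73 1.7  1.67]
 [2.   2.   1.99 2.   2.   1.99 1.99 2.   1.93 1.78 1.75 1.72 1.69 1.68]
 [1.99 1.98 1.99 1.98 1.98 1.98 0.   1.98 1.86 1.78 1.74 1.71 1.68 1.67]
 [1.98 1.97 1.97 1.98 1.98 1.98 1.98 1.98 1.82 1.76 1.73 1.71 1.67 1.66]
 [1.9
[... 537 characters left out ...]
 1.9  1.91 1.72 1.69 1.68 1.67 1.68 1.67]
 [1.89 1.89 1.9  1.89 1.89 1.89 1.89 1.89 1.72 1.69 1.68 1.68 1.68 1.68]]
[[2.12 2.13 2.11 2.12 2.12 2.12 2.12 2.12 2.13 2.12 1.77 1.77 1.76 1.78]
 [2.09 2.09 2.09 2.08 2.09 2.09 2.08 2.09 2.09 1.91 1.78 1.78 1.77 1.75]
 [2.05 2.05 2.05 2.06 2.05 2.05 2.06 2.07 2.05 1.88 1.82 1.78 1.76 1.72]
 [2.03 2.03 2.03 2.02 2.03 2.03 2.03 2.03 2.02 1.83 1.78 1.76 1.72 1.69]
 [2.   2.   1.99 2.   2.   1.99 1.99 1.99 1.93 1.79 1.75 1.73 1.7  1.68]
 [1.96 1.98 1.97 1.97 1.97 1.97 1.97 1.97 1.8  1.75 1.72 1.7  1.67 1.66]
 [1.94 1.93 1.94 1.93 1.93 1.93 1.93 1.93 1.78 1.73 1.69 1.68 1.67 1.67]
 [1.91 1.91 1.9  1.9  1.91 1.91 1.91 1.91 1.73 1.69 1.68 1.67 1.67 1.67]]
```

View pics/df.png

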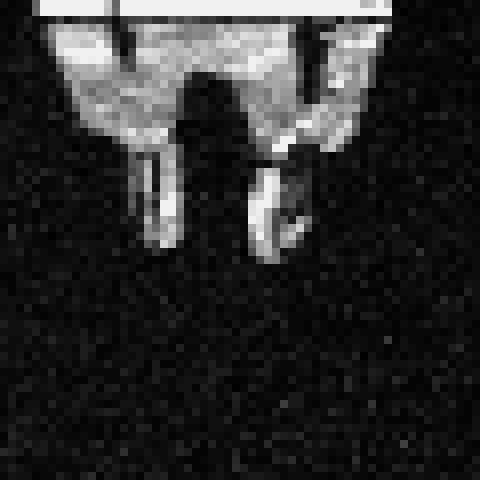

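View pics/dft.png

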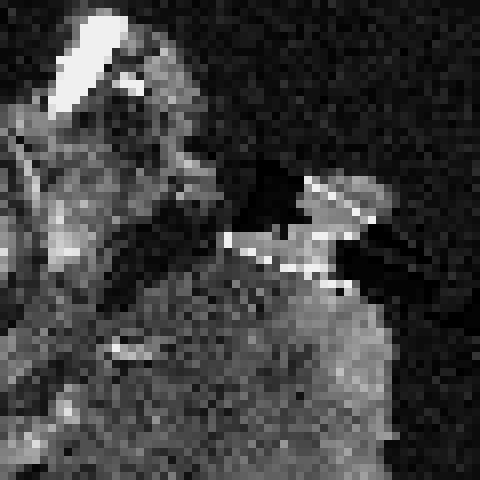

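```bash
python3 - <<'E'
from h import *
s=bot.sense();print(s['time'],s['position'],s['q'],s['gripper_width'],s['ft_force'])
S=bot.camera_info('side');T=bot.camera_info('top')
d=np.load('pics/side0.npy');C=cloud(S,d)
np.set_printoptions(linewidth=250,precision=3,suppress=True)
for v in range(278,298,2):print(v,d[v,70:92:2])
for uv in((80,290),(80,286),(80,280),(80,274)):print(uv,C[uv[1],uv[0]])
d=np.load('pics/side1.npy');C=cloud(S,d);print(C[100,264],C[98,250])
E
```

```text
2.2 [0.44283926 0.32641776 0.17113387] [ 2.86656922e+01  1.96238296e+01 -1.31748477e+01  5.71955516e+01
  6.40052326e-02  1.38958219e+02] 0.039942513531718564 [-0.70383126 -0.70954927  0.23915211]
278 [0.647 0.652 0.652 0.655 0.654 0.658 0.667 0.666 1.232 1.231 1.23 ]
280 [0.659 0.651 0.656 0.656 0.656 0.66  0.662 0.669 0.676 1.233 1.233]
282 [0.66  0.654 0.656 0.657 0.659 0.658 0.661 0.669 0.67  1.237 1.242]
284 [0.662 0.657 0.657 0.658 0.657 0.662 0.663 0.673 0.673 1.243 1.24 ]
286 [0.662 0.667 0.658 0.66  0.666 0.667 0.663 0.671 0.674 1.244 1.245]
288 [1.249 0.665 0.662 0.664 0.665 0.665 0.666 0.668 0.677 1.254 1.25 ]
290 [1.251 0.667 0.661 0.663 0.668 0.668 0.675 0.677 0.676 1.254 1.25 ]
292 [1.259 1.256 0.673 0.674 0.676 1.258 1.259 1.26  1.254 1.255 1.263]
294 [1.255 1.259 1.261 1.265 1.265 1.259 1.26  1.268 1.266 1.262 1.262]
296 [1.264 1.263 1.262 1.262 1.261 1.264 1.267 1.269 1.267 1.264 1.27 ]
(80, 290) [ 0.238 -0.557  0.25 ]
(80, 286) [ 0.239 -0.554  0.255]
(80, 280) [ 0.242 -0.555  0.267]
(80, 274) [ 0.253 -0.57   0.291]
[0.467 0.305 0.217] [0.423 0.326 0.216]
```

Call:
send_rows([
  [[0, 0, 0], 0],
  [[0, 0, 0], 0],
  [[0, 0, 0], 0],
  [[0, 0, 0], 0],
  [[0, 0, 0], 0],
  [[0, 0, 0], 0],
  [[0, 0, 0], 0],
  [[0, 0, 0], 0],
], fingers=12)

```text
time: 3.2
position: [0.444, 0.3226, 0.1727]
eef_rot: [[0.001, 0.353, 0.936], [0.001, 0.936, -0.353], [-1.0, 0.002, 0.001]]
ft_force: [-1.2, 0.0, 0.9]
gripper_width: 0.0121
```

```bash
cat > tip.py <<'E'
from h import *
import sys
k=sys.argv[1]
s=bot.sense();R=s['eef_rot'];p=s['position'];print(s['time'],p,s['gripper_width'],np.degrees(np.arctan2(R[1,2],R[0,2])))
for n,bx in dict(top=(100,200,190,280),side=(220,60,310,190)).items():
    im,d=bot.snapshot(n);cv2.imwrite(f"pics/{n}{k}.png",im);np.save(f"pics/{n}{k}.npy",d)
    ci=bot.camera_info(n);d0=np.load(f'pics/{n}0.npy');C=cloud(ci,d)
    m=(d0-d>.03)&(d>0);X=(C[m]-p)@R
    X=X[(abs(X[:,1])<.06)&(abs(X[:,2])<.06)&(X[:,0]>-.1)&(X[:,0]<.1)]*1e3
    print(n,len(X),'tip',np.sort(X[:,0])[-5:].round(1))
    for lo in range(-80,20,10):
        q=X[(X[:,0]>=lo)&(X[:,0]<lo+10)]
        if len(q):print(lo,len(q),'y',q[:,1].min().round(),q[:,1].max().round(),'z',q[:,2].min().round(),q[:,2].max().round())
E
python3 tip.py 2
```

```text
3.2 [0.44400539 0.32260539 0.17270599] 0.012096242174246619 -20.64322065018877
top 197 tip [-41.6 -40.3 -39.9 -38.7 -37.6]
-80 13 y -15.0 -7.0 z -19.0 24.0
-70 15 y -14.0 -4.0 z -12.0 20.0
-60 25 y -15.0 3.0 z -18.0 20.0
-50 13 y -14.0 -2.0 z -18.0 17.0
-40 3 y -13.0 6.0 z -7.0 11.0
side 356 tip [-35.6 -35.5 -35.2 -35.  -34.7]
-80 43 y -16.0 7.0 z -28.0 36.0
-70 44 y -14.0 16.0 z -13.0 25.0
-60 44 y -16.0 12.0 z -17.0 25.0
-50 40 y -18.0 10.0 z -16.0 24.0
-40 16 y -14.0 6.0 z -9.0 16.0
```

Call:
send_rows([
  [[0, -0.1, 0], 0],
  [[0, -0.07, -0.3], 0],
  [[0, 0, -0.4], 0],
  [[0, 0, -0.4], 0],
  [[0, 0, -0.4], 0],
  [[0, 0, -0.4], 0],
  [[0, 0, -0.2], 0],
  [[0, 0, 0], 0],
], fingers=40)

```text
time: 4.3
position: [0.4447, 0.3101, 0.0443]
eef_rot: [[0.003, 0.353, 0.935], [0.001, 0.935, -0.353], [-1.0, 0.003, 0.003]]
ft_force: [-1.1, 0.5, -0.2]
gripper_width: 0.0403
```

```bash
python3 tip.py 3; python3 - <<'E'
from h import *
a=cv2.imread('pics/side3.png')[100:190,215:325];b=cv2.imread('pics/top3.png')[200:270,110:200]
cv2.imwrite('pics/s3z.png',cv2.resize(a,None,fx=6,fy=6,interpolation=2));cv2.imwrite('pics/t3z.png',cv2.resize(b,None,fx=6,fy=6,interpolation=2))
E
```

```text
4.3 [0.44472857 0.3101097  0.04430311] 0.04025302401540857 -20.69213240067807
top 144 tip [-45.8 -44.3 -44.1 -41.5 -38.8]
-80 8 y -15.0 -9.0 z -26.0 38.0
-70 9 y -15.0 -10.0 z -33.0 34.0
-60 13 y -14.0 -7.0 z -33.0 31.0
-50 8 y -14.0 -6.0 z -30.0 32.0
-40 1 y -6.0 -6.0 z -20.0 -20.0
side 287 tip [-38.  -37.9 -37.5 -36.4 -34.3]
-80 35 y -14.0 14.0 z -28.0 43.0
-70 34 y -16.0 10.0 z -29.0 40.0
-60 30 y -20.0 10.0 z -29.0 38.0
-50 32 y -13.0 6.0 z -30.0 39.0
-40 7 y -7.0 7.0 z -19.0 31.0
```

View pics/s3z.png

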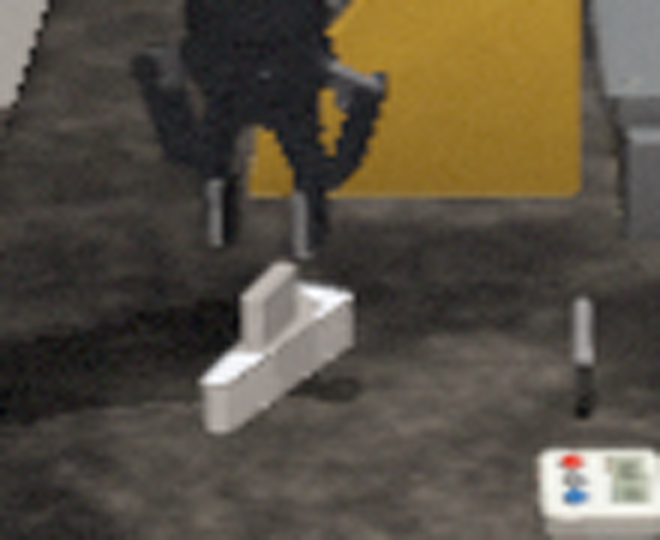

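View pics/t3z.png

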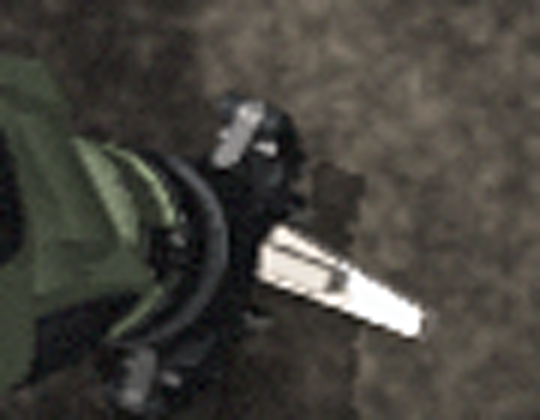

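Both views show that the fingertips end about 36 to 40 mm above the reported TCP: they are at z of about 0.083 while the TCP reads 0.044. The tips are still above the fin, near (215,245) and (302,252) in the zoom. I'll go by the measured tips and descend with force checks.

Call:
send_rows([
  [[0, 0.01, -0.2], 0],
  [[0, 0.01, -0.2], 0],
  [[0, 0.01, -0.15], 0],
  [[0, 0, -0.12], 0],
  [[0, 0, -0.06], 0],
  [[0, 0, 0], 0],
  [[0, 0, 0], 0],
  [[0, 0, 0], 0],
])

```text
time: 5.4
position: [0.4471, 0.3134, 0.0003]
eef_rot: [[0.008, 0.353, 0.936], [0.004, 0.936, -0.353], [-1.0, 0.007, 0.006]]
ft_force: [-0.6, -0.8, -0.4]
gripper_width: 0.0401
```

```bash
python3 tip.py 4; python3 - <<'E'
from h import *
a=cv2.imread('pics/side4.png')[100:190,215:325]
cv2.imwrite('pics/s4z.png',cv2.resize(a,None,fx=6,fy=6,interpolation=2))
E
```

```text
5.4 [4.47073744e-01 3.13421580e-01 3.28554556e-04] 0.04012889875967634 -20.675868205181217
top 124 tip [-47.2 -45.1 -43.  -41.  -40.9]
-80 7 y -15.0 -11.0 z -25.0 27.0
-70 8 y -14.0 -7.0 z -24.0 34.0
-60 13 y -15.0 -9.0 z -31.0 32.0
-50 6 y -14.0 -10.0 z -32.0 27.0
side 271 tip [-41.3 -40.9 -39.5 -38.7 -37.6]
-80 29 y -17.0 6.0 z -35.0 40.0
-70 37 y -14.0 10.0 z -30.0 39.0
-60 32 y -17.0 8.0 z -28.0 37.0
-50 27 y -11.0 6.0 z -30.0 37.0
-40 3 y -9.0 2.0 z -22.0 31.0
```

View pics/s4z.png

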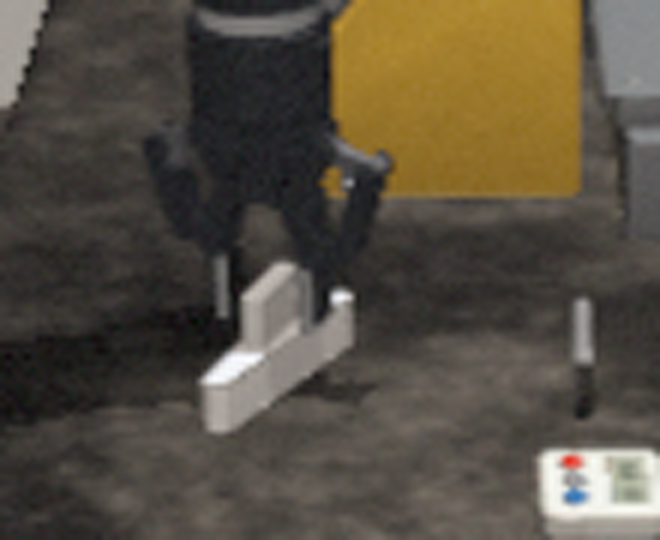

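Call:
send_rows([
  [[-0.03, -0.01, 0], 0],
  [[0, 0, 0], 0],
  [[0, 0, 0], 0],
  [[0, 0, 0], 0],
  [[0, 0, 0], 0],
  [[0, 0, 0], 0],
  [[0, 0, 0.1], 0],
  [[0, 0, 0.3], 0],
], fingers=5, newtons=60)

```text
time: 6.5
position: [0.4436, 0.3119, 0.0238]
eef_rot: [[0.005, 0.353, 0.936], [0.002, 0.936, -0.353], [-1.0, 0.004, 0.004]]
ft_force: [-0.6, 0.4, -1.2]
gripper_width: 0.0108
```

Call:
send_rows([
  [[0, 0, 0.6], 0],
  [[0, -0.3, 0.5], 0.6],
  [[0.2, -0.8, 0], 0.8],
  [[0.2, -0.8, 0], 0.8],
  [[0.2, -0.8, 0], 0.8],
  [[0.2, -0.8, 0], 0.8],
  [[0.2, -0.8, 0], 0.8],
  [[0, -0.3, 0], 0],
])

```text
time: 7.5
position: [0.5058, 0.0293, 0.096]
eef_rot: [[0.01, -0.142, 0.99], [0.006, 0.99, 0.142], [-1.0, 0.005, 0.01]]
ft_force: [-0.2, 0.7, -2.2]
gripper_width: 0.0111
```

```bash
python3 - <<'E'
from fit import *
s=bot.sense();R=s['eef_rot'];print(s['time'],s['position'],np.degrees(np.arctan2(R[1,2],R[0,2])),s['ft_force'],s['gripper_width'],R[:,0])
for n in("top","side"):
    im,d=bot.snapshot(n);cv2.imwrite(f"pics/{n}5.png",im);np.save(f"pics/{n}5.npy",d)
cv2.imwrite('pics/t5z.png',cv2.resize(cv2.imread('pics/top5.png')[180:270,200:330],None,fx=6,fy=6,interpolation=2))
cv2.imwrite('pics/s5z.png',cv2.resize(cv2.imread('pics/side5.png')[120:250,200:330],None,fx=4,fy=4,interpolation=2))
E
```

```text
7.5 [0.50582696 0.02932808 0.09601173] 8.16866583305209 [-0.21242729  0.69191356 -2.23321641] 0.011083391558211019 [ 0.00959371  0.00598438 -0.99993607]
```

View pics/t5z.png

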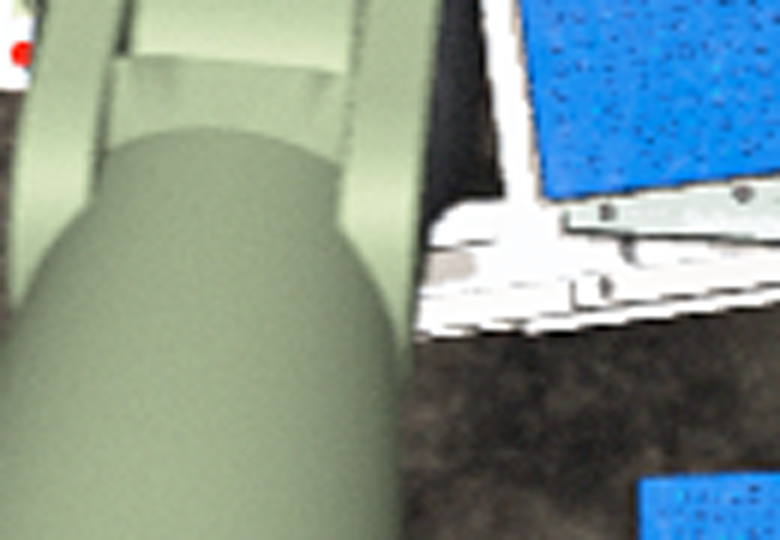

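View pics/s5z.png

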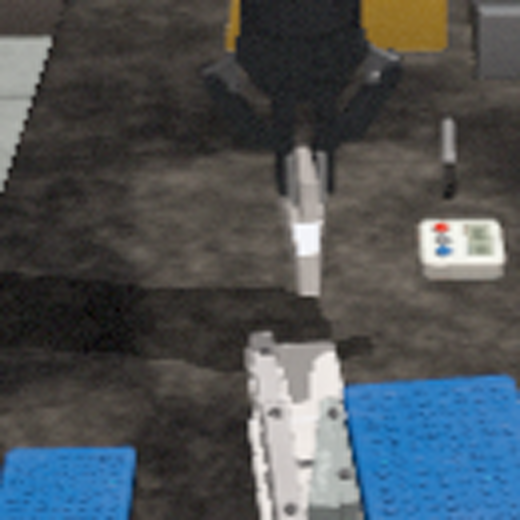

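```bash
python3 - <<'E'
from tray import *
S=bot.camera_info('side')
im=cv2.imread('pics/side5.png')
tp=np.array([.5914,-.133,np.radians(6.77)])
def draw(im,segs,p,col,z0=0):
    for a,b in segs:
        q=proj(S,tf(p,np.array([a,b])/1e3,z0));q=((q-[200,120]+.5)*6-.5)
        cv2.line(big,tuple(np.round(q[0]).astype(int)),tuple(np.round(q[1]).astype(int)),col,1)
big=cv2.resize(im[120:250,200:330],None,fx=6,fy=6,interpolation=2)
draw(im,[((-85,75,38),(-85,-75,38)),((-63,75,38),(-63-19.8,-35,38)),((-113,100,8),(-113,-100,8)),((-113,-100,8),(113,-100,8)),((-109,190,8),(-47,190,8)),((-47,190,8),(-47,100,8)),((-85,75,8),(-85,190,8)),((-85,190,20),(-85,75,20))],tp,(0,0,255))
s=bot.sense();w=[.5058,.0293,np.radians(-81.8)]
E=[((62.5,-12),(62.5,0)),((62.5,0),(-62.5,22.5)),((-62.5,22.5),(-62.5,-12)),((-62.5,-12),(62.5,-12))]
sg=[(a+(z,),b+(z,)) for a,b in E for z in(0,32)]+[((62.5,-12,0),(62.5,-12,32)),((62.5,0,0),(62.5,0,32))]
draw(im,sg,w,(0,200,0),.0955)
cv2.imwrite('pics/ov.png',big[:780,:])
cv2.imwrite('pics/ov.png',big[200:780,100:])
E
```

```text
(no output)
```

View pics/ov.png

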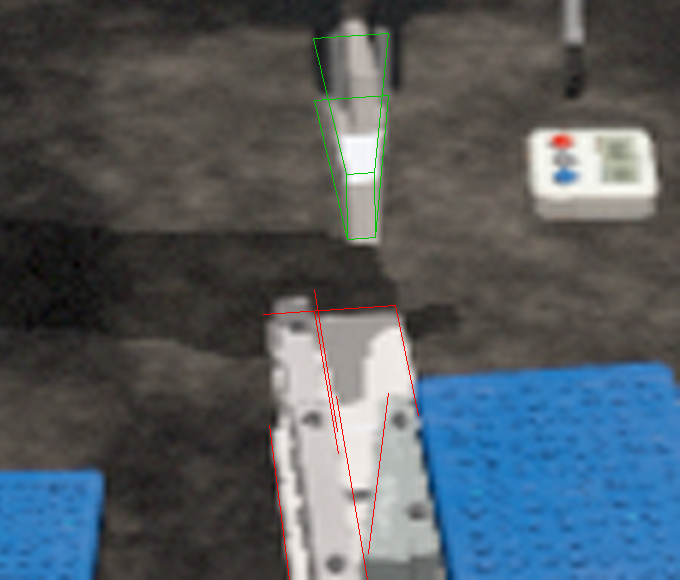

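Call:
send_rows([
  [[0, -0.3, 0], -0.23],
  [[0, -0.03, -0.3], 0],
  [[0, 0, -0.4], 0],
  [[0, 0, -0.3], 0],
  [[0, 0, -0.2], 0],
  [[0, 0, -0.1], 0],
  [[0, 0, 0], 0],
  [[0, 0, 0], 0],
])

```text
time: 8.6
position: [0.5053, 0.0146, 0.0177]
eef_rot: [[0.011, -0.121, 0.993], [0.008, 0.993, 0.121], [-1.0, 0.007, 0.012]]
ft_force: [0.0, 0.0, -1.5]
gripper_width: 0.0107
```

```bash
cat > ov.py <<'E'
from tray import *
import sys
k=sys.argv[1];off=float(sys.argv[2]) if len(sys.argv)>2 else .0005
S=bot.camera_info('side');s=bot.sense();R=s['eef_rot']
yaw=np.arctan2(R[1,2],R[0,2]);p=s['position']
tp=np.array([.5914,-.133,np.radians(6.77)])
c,sn=np.cos(tp[2]),np.sin(tp[2]);d=p[:2]-tp[:2];print(s['time'],p,'yaw',np.degrees(yaw),'tray xy',np.array([c*d[0]+sn*d[1],-sn*d[0]+c*d[1]])*1e3,'F',s['ft_force'],R[:,0],s['gripper_width'])
im,_=bot.snapshot('side');cv2.imwrite(f'pics/side_{k}.png',im)
U,V,Z=235,150,8
big=cv2.resize(im[V:V+72,U:U+90],None,fx=Z,fy=Z,interpolation=2);raw=big.copy()
def draw(segs,p,col,z0=0):
    for a,b in segs:
        q=proj(S,tf(p,np.array([a,b])/1e3,z0));q=((q-[U,V]+.5)*Z-.5)
        cv2.line(big,tuple(np.round(q[0]).astype(int)),tuple(np.round(q[1]).astype(int)),col,1)
draw([((-85,75,38),(-85,-75,38)),((-63,75,38),(-63-19.8,-35,38)),((-109,190,8),(-47,190,8)),((-47,190,8),(-47,100,8)),((-85,190,20),(-85,75,20))],tp,(0,0,255))
E=[((62.5,-12),(62.5,0)),((62.5,0),(-62.5,22.5)),((-62.5,22.5),(-62.5,-12)),((-62.5,-12),(62.5,-12))]
sg=[(a+(z,),b+(z,)) for a,b in E for z in(0,32)]+[((62.5,-12,0),(62.5,-12,32)),((62.5,0,0),(62.5,0,32))]
draw(sg,[p[0],p[1],yaw-np.pi/2],(0,200,0),p[2]-off)
cv2.imwrite(f'pics/ov_{k}.png',big);cv2.imwrite(f'pics/raw_{k}.png',raw)
E
python3 ov.py a
```

```text
8.6 [0.5052973  0.01459855 0.01767315] yaw 6.949775836997114 tray xy [-68.10282953 156.71953094] F [ 0.03179178  0.03175318 -1.54881399] [ 0.01087051  0.00838836 -0.99990573] 0.010673988985599642
```

View pics/ov_a.png

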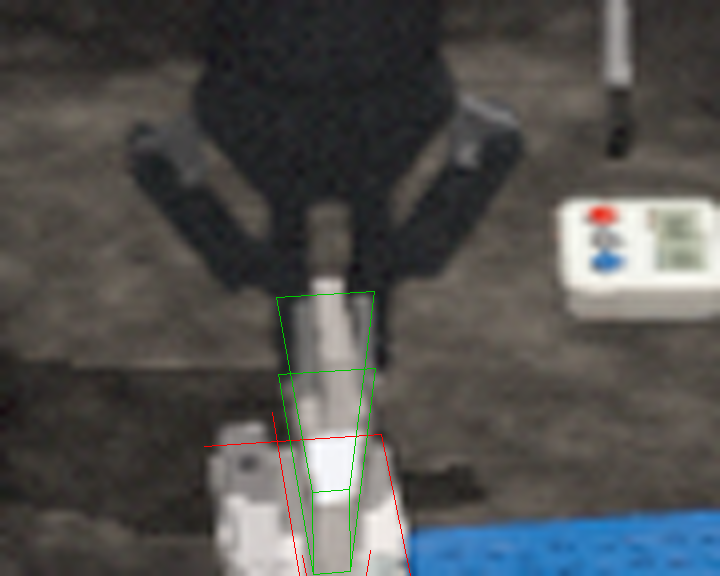

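Call:
send_rows([
  [[0, -0.1, -0.06], 0],
  [[0, -0.12, 0], 0],
  [[0.02, -0.15, 0], 0],
  [[0.02, -0.15, 0], 0],
  [[0, -0.1, 0], 0],
  [[0, 0, 0], 0],
  [[0, 0, -0.02], 0],
  [[0, 0, 0], 0],
])

```text
time: 9.65
position: [0.5078, -0.0262, 0.0132]
eef_rot: [[0.011, -0.119, 0.993], [0.008, 0.993, 0.119], [-1.0, 0.006, 0.012]]
ft_force: [-0.5, -0.1, -2.1]
gripper_width: 0.0106
```

```bash
sed -i 's/U,V,Z=235,150,8/U,V,Z=240,175,8/' ov.py; python3 ov.py b
```

```text
9.65 [ 0.50777713 -0.02617     0.01322978] yaw 6.853791636086635 tray xy [-70.44624616 115.94291274] F [-0.47493864 -0.10267291 -2.13434363] [ 0.01117076  0.00787704 -0.99990658] 0.010561610975034219
```

View pics/ov_b.png

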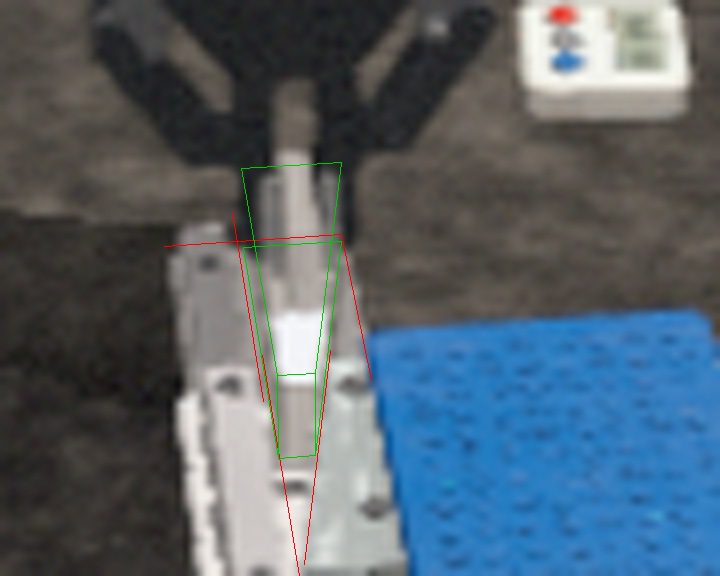

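Call:
send_rows([
  [[0, 0, -0.05], 0],
  [[0, 0, -0.03], 0],
  [[0, 0, 0], 0],
  [[0, 0, 0], 0],
  [[0, 0, 0], 0],
  [[0, 0, 0], 0],
  [[0, 0, 0], 0],
  [[0, 0, 0], 0],
])

```text
time: 10.7
position: [0.5079, -0.0259, 0.0087]
eef_rot: [[0.011, -0.12, 0.993], [0.007, 0.993, 0.12], [-1.0, 0.006, 0.012]]
ft_force: [-1.8, -0.9, 0.7]
gripper_width: 0.011
```

Call:
send_rows([
  [[0, 0, 0], 0],
  [[0, 0, 0], 0],
  [[0, 0, 0], 0],
  [[0, 0, 0], 0],
  [[0, 0, 0.2], 0],
  [[0, 0, 0.5], 0],
  [[0, 0, 0.7], 0],
  [[0, 0.3, 0.7], 0],
], fingers=36)

```text
time: 11.7
position: [0.5068, -0.0078, 0.1377]
eef_rot: [[0.009, -0.119, 0.993], [0.009, 0.993, 0.119], [-1.0, 0.008, 0.01]]
ft_force: [1.0, 0.7, -0.1]
gripper_width: 0.0359
```

```bash
python3 ov.py c; python3 - <<'E'
from h import *
im,d=bot.snapshot('top');cv2.imwrite('pics/top6.png',im)
cv2.imwrite('pics/t6z.png',cv2.resize(im[180:260,230:350],None,fx=6,fy=6,interpolation=2))
E
```

```text
11.7 [ 0.50682822 -0.00777539  0.13770867] yaw 6.818089622809724 tray xy [-69.22011492 134.32112507] F [ 0.9720186  0.720219  -0.0802409] [ 0.00891746  0.00871951 -0.99992222] 0.03589659437200593
```

View pics/raw_c.png

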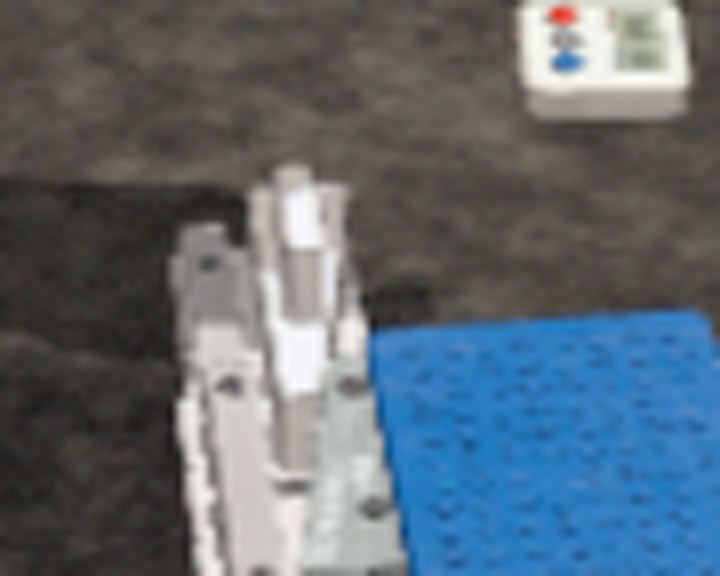

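View pics/t6z.png

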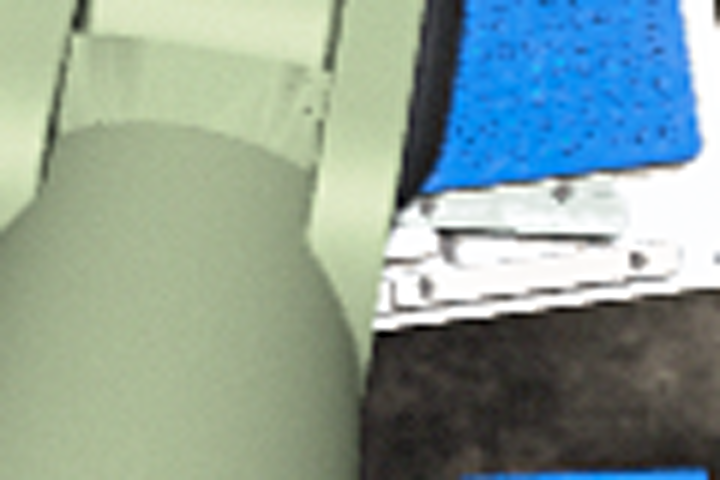

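Side view: the wedge lies flat in the slot with its nose past the mouth, fin at (305,220) and nose at (298,440) in the zoom, hand clear. Next I go behind the butt with the fingers shut.

Call:
send_rows([
  [[-0.07, 0.7, 0], 0],
  [[-0.07, 0.65, 0], 0],
  [[0, 0.02, -0.3], 0],
  [[0, 0, -0.5], 0],
  [[0, 0, -0.5], 0],
  [[0, 0, -0.5], 0],
  [[0, 0, -0.3], 0],
  [[0, 0, 0], 0],
], fingers=0, newtons=60)

```text
time: 12.8
position: [0.5025, 0.0777, 0.0154]
eef_rot: [[0.024, -0.123, 0.992], [0.008, 0.992, 0.123], [-1.0, 0.004, 0.025]]
ft_force: [0.2, 0.1, 0.3]
gripper_width: -0.0001
```

```bash
sed -i 's/U,V,Z=240,175,8/U,V,Z=240,160,8/' ov.py; python3 ov.py d; python3 tip.py 7
```

```text
12.8 [0.50254466 0.07768478 0.01536403] yaw 7.0603842259397815 tray xy [-63.39941449 219.69037715] F [0.16021067 0.07853176 0.2536119 ] [ 0.02417779  0.00752221 -0.99967937] -9.784127246388664e-05
12.85 [0.50319256 0.07770431 0.01611934] 2.758473307511269e-05 7.061259424875977
top 52 tip [-21.9 -21.7 -20.9 -20.8 -20.7]
-30 52 y -60.0 -43.0 z -19.0 12.0
side 342 tip [-13.2 -10.7  -8.5  -7.2  -4.9]
-80 28 y -18.0 7.0 z -13.0 23.0
-70 30 y -16.0 4.0 z -10.0 17.0
-60 36 y -16.0 1.0 z -10.0 17.0
-50 24 y -15.0 -4.0 z -9.0 17.0
-40 6 y -14.0 -2.0 z -3.0 10.0
-30 21 y -60.0 -44.0 z -17.0 17.0
-20 9 y -59.0 -40.0 z -16.0 17.0
-10 3 y -56.0 -41.0 z -16.0 15.0
```

View pics/raw_d.png

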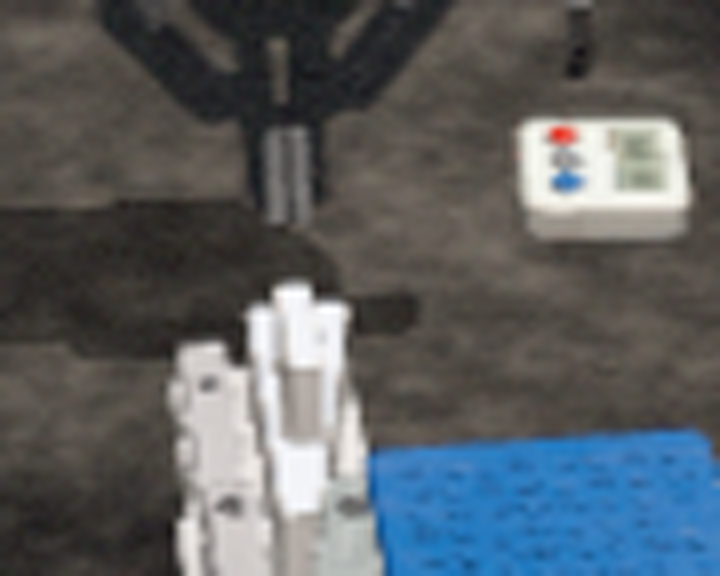

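Call:
send_rows([
  [[-0.05, 0, -0.2], 0],
  [[-0.03, 0, -0.2], 0],
  [[0, 0, -0.12], 0],
  [[0, 0, -0.05], 0],
  [[0, 0, 0], 0],
  [[0, 0, 0], 0],
  [[0, 0, 0], 0],
  [[0, 0, 0], 0],
])

```text
time: 13.95
position: [0.5014, 0.0777, -0.0173]
eef_rot: [[0.032, -0.123, 0.992], [0.008, 0.992, 0.123], [-0.999, 0.004, 0.033]]
ft_force: [-0.3, -0.3, -1.0]
gripper_width: 0.0
```

```bash
python3 ov.py e; python3 tip.py 8 | grep -v "y -60"
```

```text
13.95 [ 0.50138404  0.07774665 -0.01727402] yaw 7.067905345620108 tray xy [-64.54464269 219.88863523] F [-0.28821486 -0.31761148 -0.98435146] [ 0.03210019  0.00757997 -0.99945591] 5.550084340369105e-06
14.0 [ 0.50141227  0.07772498 -0.01725804] 0.00017065252391947465 7.065754528916186
top 50 tip [-55.7 -55.7 -55.2 -55.  -54.9]
-70 9 y -59.0 -44.0 z -14.0 14.0
side 324 tip [-42.4 -42.2 -41.3 -41.1 -37.3]
-80 34 y -18.0 8.0 z -25.0 33.0
-70 36 y -18.0 5.0 z -11.0 17.0
-40 1 y -55.0 -55.0 z 18.0 18.0
```

View pics/raw_e.png

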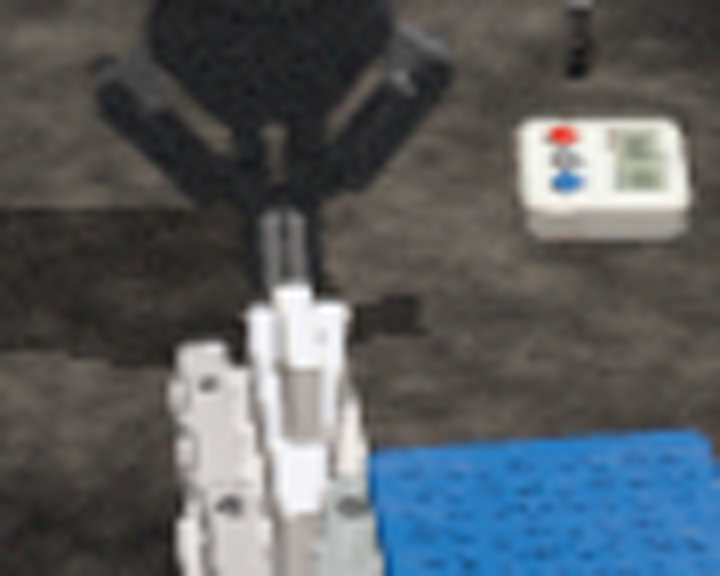

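Call:
send_rows([
  [[0.01, -0.08, 0], 0],
  [[0.01, -0.08, 0], 0],
  [[0.01, -0.08, 0], 0],
  [[0.01, -0.06, 0], 0],
  [[0, -0.04, 0], 0],
  [[0, -0.03, 0], 0],
  [[0, -0.02, 0], 0],
  [[0, 0, 0], 0],
])

```text
time: 15.1
position: [0.5039, 0.0523, -0.0173]
eef_rot: [[0.032, -0.123, 0.992], [0.007, 0.992, 0.122], [-0.999, 0.003, 0.033]]
ft_force: [-0.2, -0.2, 0.2]
gripper_width: -0.0004
```

```bash
python3 ov.py f
```

```text
15.1 [ 0.50388145  0.05233746 -0.0172835 ] yaw 7.033540892285287 tray xy [-65.05998579 194.36221384] F [-0.1873747  -0.19641813  0.20484623] [ 0.03202899  0.00744767 -0.99945919] -0.0004185927022593643
```

View pics/raw_f.png

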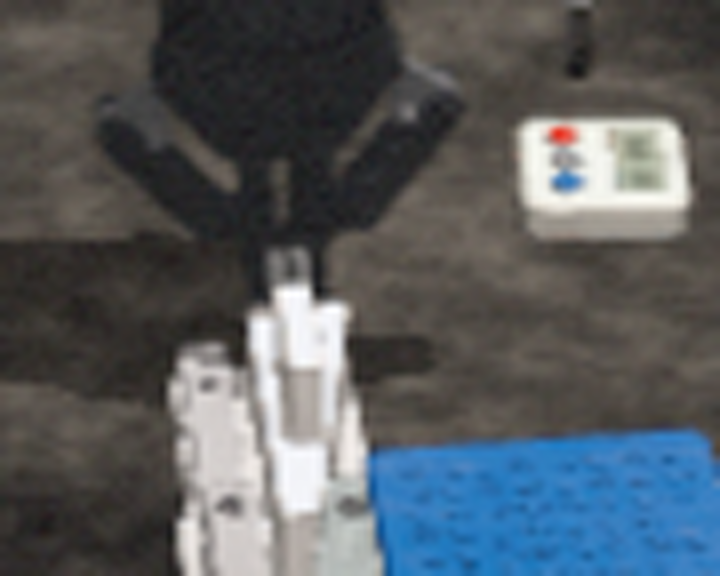

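Call:
send_rows([
  [[0.007, -0.06, 0], 0],
  [[0.007, -0.06, 0], 0],
  [[0.007, -0.06, 0], 0],
  [[0.007, -0.06, 0], 0],
  [[0.007, -0.06, 0], 0],
  [[0.007, -0.06, 0], 0],
  [[0.007, -0.06, 0], 0],
  [[0.007, -0.06, 0], 0],
])

```text
time: 16.15
position: [0.5072, 0.0229, -0.0173]
eef_rot: [[0.032, -0.124, 0.992], [0.01, 0.992, 0.123], [-0.999, 0.006, 0.033]]
ft_force: [-0.5, 4.6, 0.6]
gripper_width: -0.0002
```

```bash
python3 ov.py g
```

```text
16.15 [ 0.50721282  0.02292307 -0.01732243] yaw 7.088896676055212 tray xy [-65.21933394 164.76019569] F [-0.47135312  4.61459114  0.64206607] [ 0.03173746  0.00998775 -0.99944634] -0.00020402161901214612
```

View pics/raw_g.png

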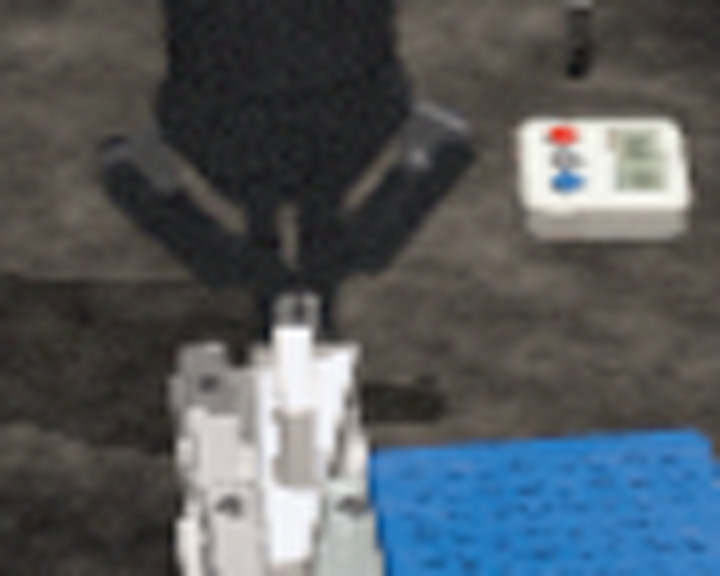

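Call:
send_rows([
  [[0.004, -0.04, 0], 0],
  [[0.004, -0.04, 0], 0],
  [[0.004, -0.04, 0], 0],
  [[0.004, -0.04, 0], 0],
  [[0.004, -0.04, 0], 0],
  [[0.004, -0.04, 0], 0],
  [[0.004, -0.04, 0], 0],
  [[0.004, -0.04, 0], 0],
])

```text
time: 17.2
position: [0.5058, 0.0106, -0.0172]
eef_rot: [[0.027, -0.128, 0.991], [0.027, 0.991, 0.127], [-0.999, 0.024, 0.03]]
ft_force: [-3.2, 7.9, 4.9]
gripper_width: -0.0001
```

```bash
python3 ov.py h; python3 -c "
from h import *
im,d=bot.snapshot('top');cv2.imwrite('pics/t8z.png',cv2.resize(im[180:260,230:350],None,fx=6,fy=6,interpolation=2))"
```

```text
17.2 [ 0.5057712   0.01064775 -0.01719817] yaw 7.325087424311946 tray xy [-68.09796118 152.74042026] F [-3.24980495  7.86006209  4.90338081] [ 0.02723718  0.02721409 -0.99925849] -6.740784243895434e-05
```

View pics/raw_h.png

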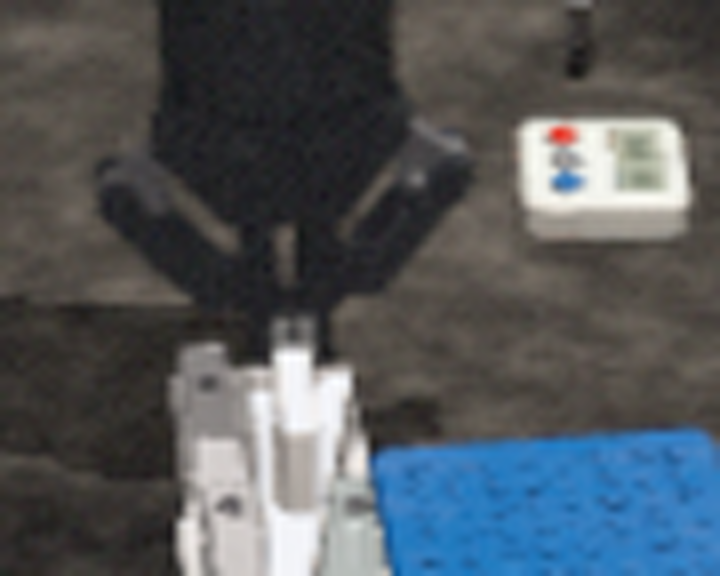

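View pics/t8z.png

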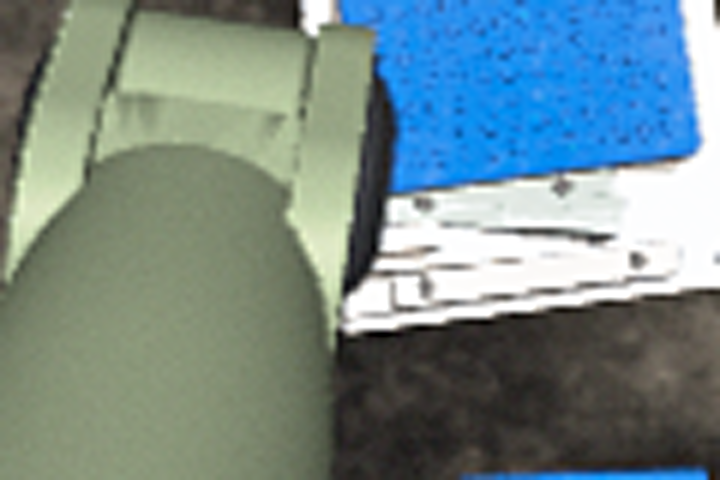

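Call:
send_rows([
  [[0.01, -0.05, 0.005], 0],
  [[0.01, -0.05, 0], 0],
  [[0.01, -0.05, 0], 0],
  [[0.01, -0.05, 0], 0],
  [[0.01, -0.05, 0], 0],
  [[0.01, -0.05, 0], 0],
  [[0.01, -0.05, 0], 0],
  [[0.01, -0.05, 0], 0],
])

```text
time: 18.3
position: [0.5019, -0.001, -0.017]
eef_rot: [[0.015, -0.135, 0.991], [0.055, 0.989, 0.134], [-0.998, 0.052, 0.022]]
ft_force: [-3.0, 8.2, 5.6]
gripper_width: 0.0002
```

```bash
python3 ov.py i
```

```text
18.3 [ 0.5019271  -0.00104968 -0.01695258] yaw 7.701333098222968 tray xy [-73.29420215 141.57771034] F [-2.96849076  8.20700814  5.64344778] [ 0.01494577  0.05450364 -0.99840171] 0.0001764192681195284
```

View pics/raw_i.png

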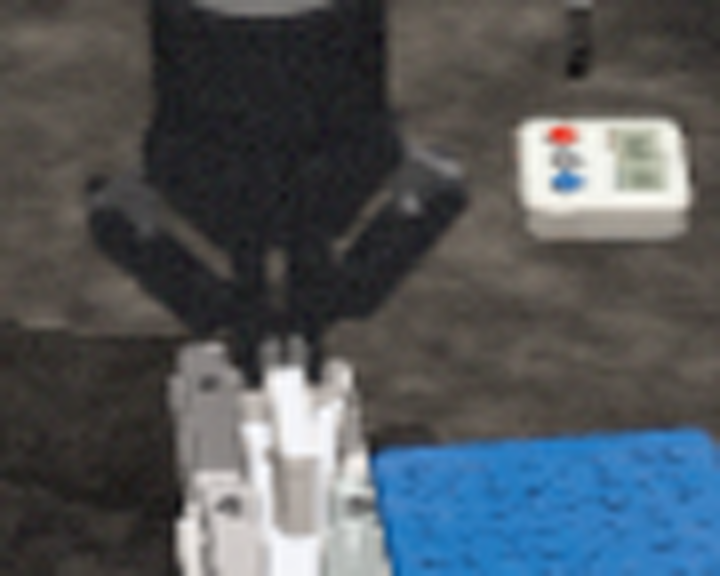

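Call:
send_rows([
  [[0, 0.1, 0], 0],
  [[0.05, 0.05, 0.04], 0],
  [[0.05, 0, 0.02], -0.1],
  [[0, 0, 0], 0],
  [[0, 0, 0], 0],
  [[0, 0, 0], 0],
  [[0, 0, 0], 0],
  [[0, 0, 0], 0],
])

```text
time: 19.35
position: [0.5097, 0.0043, -0.0132]
eef_rot: [[0.017, -0.122, 0.992], [0.047, 0.992, 0.121], [-0.999, 0.044, 0.023]]
ft_force: [0.0, -0.7, -0.1]
gripper_width: 0.0003
```

```bash
python3 ov.py j; python3 tip.py 9 | tail -9
```

```text
19.35 [ 0.5097133   0.00427477 -0.01319108] yaw 6.93398927711354 tray xy [-64.93461979 145.94716174] F [ 1.93895992e-05 -7.38877901e-01 -1.11084103e-01] [ 0.01705014  0.04667804 -0.99876446] 0.0002748138527137691
19.4 [ 0.50975046  0.00428039 -0.01315921] -9.151246034691834e-06 6.935565453729507
top 0 tip []
side 370 tip [-41.3 -41.2 -38.3 -38.  -37.7]
-80 32 y -16.0 9.0 z -16.0 31.0
-70 39 y -17.0 -7.0 z -11.0 16.0
-60 77 y -60.0 -1.0 z -22.0 15.0
-50 22 y -54.0 2.0 z -22.0 15.0
-40 3 y -50.0 -24.0 z -22.0 8.0
```

View pics/raw_j.png

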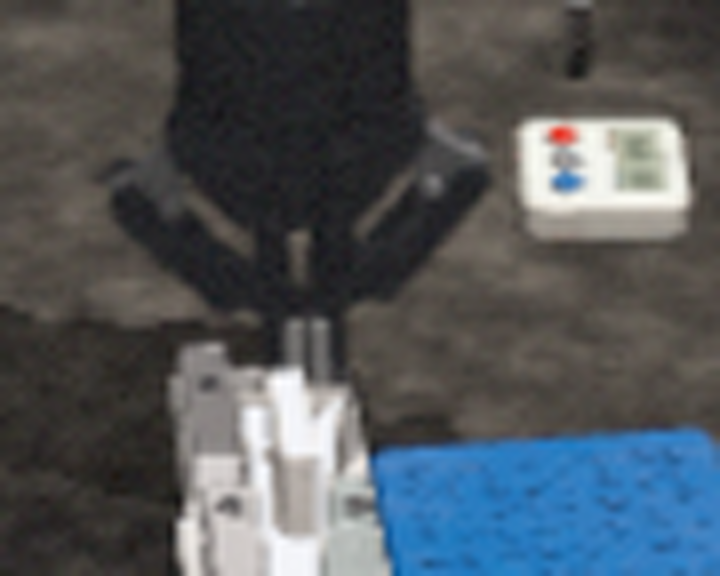

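```bash
cat > ow.py <<'E'
from tray import *
import sys
k,d,dx,dyaw=sys.argv[1],float(sys.argv[2]),float(sys.argv[3]),float(sys.argv[4])
S=bot.camera_info('side');im=cv2.imread(f'pics/side_{k}.png')
tp=np.array([.5914+.002,-.133+.003,np.radians(6.77)])  # side camera local offset
U,V,Z=250,190,10
big=cv2.resize(im[V:V+58,U:U+75],None,fx=Z,fy=Z,interpolation=2)
def draw(segs,p,col,z0=0):
    for a,b in segs:
        q=proj(S,tf(p,np.array([a,b])/1e3,z0));q=((q-[U,V]+.5)*Z-.5)
        cv2.line(big,tuple(np.round(q[0]).astype(int)),tuple(np.round(q[1]).astype(int)),col,1)
draw([((-85,75,38),(-85,-75,38)),((-109,190,8),(-47,190,8)),((-47,190,8),(-47,100,8)),((-85,190,20),(-85,75,20))],tp,(0,0,255))
c,s=np.cos(tp[2]),np.sin(tp[2]);wx,wy=(-73+dx)/1e3,(75-d+62.5)/1e3
p=[tp[0]+c*wx-s*wy,tp[1]+s*wx+c*wy,tp[2]-np.pi/2+np.radians(dyaw)]
B=[(62.5,-12),(62.5,0),(-62.5,22.5),(-62.5,-12)];F=[(25,-6),(25,6),(-25,6),(-25,-6)]
sg=[(B[i]+(32,),B[(i+1)%4]+(32,)) for i in range(4)]+[(F[i]+(64,),F[(i+1)%4]+(64,)) for i in range(4)]
draw(sg,p,(0,180,0),.008)
cv2.imwrite('pics/ow.png',big)
E
python3 ow.py j 70 0 0
```

```text
(no output)
```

View pics/ow.png

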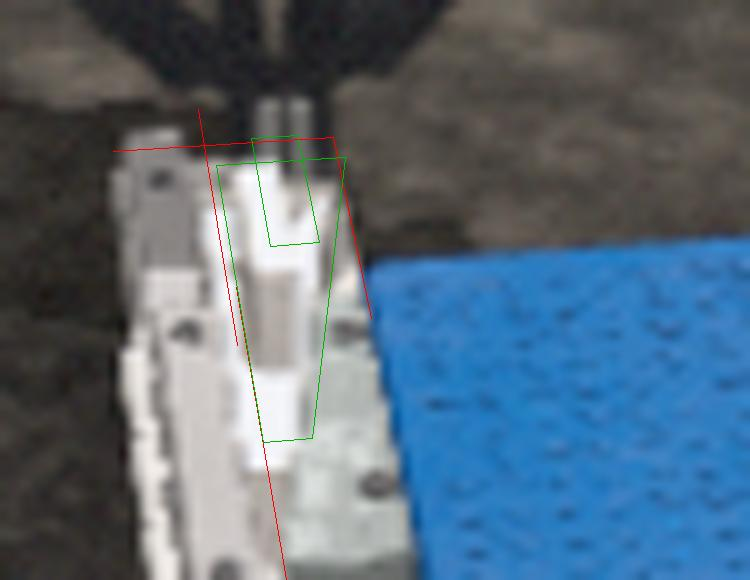

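```bash
sed -i 's/.5914+.002,-.133+.003/.5914-.001,-.133+.002/' ow.py; python3 ow.py j 79 0 0
```

```text
(no output)
```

View pics/ow.png

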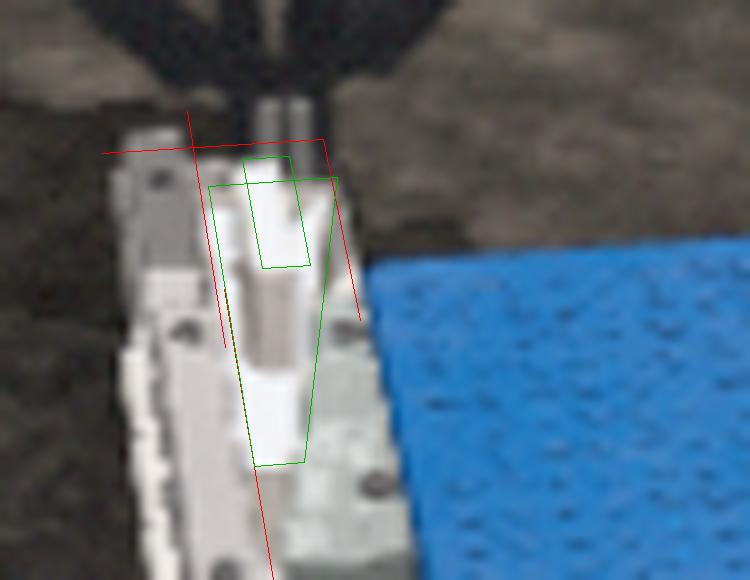

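Call:
send_rows([
  [[-0.04, -0.06, 0], 0],
  [[0.01, -0.08, 0], 0],
  [[0.01, -0.08, 0], 0],
  [[0.01, -0.08, 0], 0],
  [[0.01, -0.08, 0], 0],
  [[0.01, -0.08, 0], 0],
  [[0.01, -0.08, 0], 0],
  [[0.01, -0.08, 0], 0],
])

```text
time: 20.5
position: [0.507, -0.0001, -0.0121]
eef_rot: [[0.015, -0.138, 0.99], [0.122, 0.983, 0.135], [-0.992, 0.119, 0.032]]
ft_force: [0.6, 15.1, 2.0]
gripper_width: 0.0002
```

```bash
python3 ov.py k; python3 ow.py k 92 0 0
```

```text
20.5 [ 5.06964914e-01 -9.56713065e-05 -1.20961752e-02] yaw 7.759648984879156 tray xy [-68.17905275 141.93118454] F [ 0.56797298 15.05441127  2.03904541] [ 0.01544927  0.12244817 -0.99235466] 0.00016777267113529307
```

View pics/ow.png

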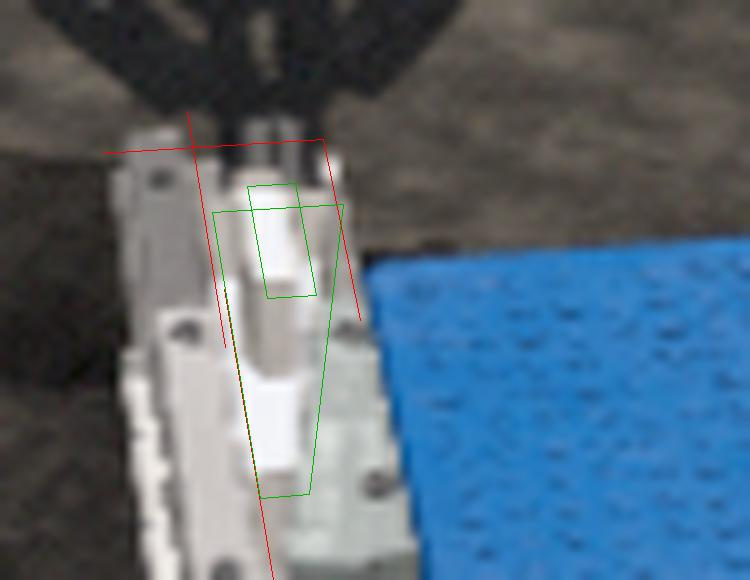

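Call:
send_rows([
  [[0, 0, 0], 0],
  [[0, 0, 0], 0],
  [[0, 0, 0], 0],
  [[0, 0, 0], 0],
  [[0.01, -0.08, 0], 0],
  [[0.01, -0.12, 0], 0],
  [[0.01, -0.13, 0], 0],
  [[0.01, -0.13, 0], 0],
])

```text
time: 21.55
position: [0.507, -0.0007, -0.0106]
eef_rot: [[0.016, -0.15, 0.989], [0.184, 0.972, 0.144], [-0.983, 0.18, 0.043]]
ft_force: [2.5, 25.7, 0.8]
gripper_width: 0.0001
```

```bash
python3 ov.py l; python3 ow.py l 88 0 0
```

```text
21.55 [ 0.50704119 -0.0007013  -0.01057968] yaw 8.300943306120198 tray xy [-68.1747022  141.32078348] F [ 2.54817141 25.65272689  0.78703619] [ 0.01617784  0.18437342 -0.98272311] 8.350858541874134e-05
```

View pics/ow.png

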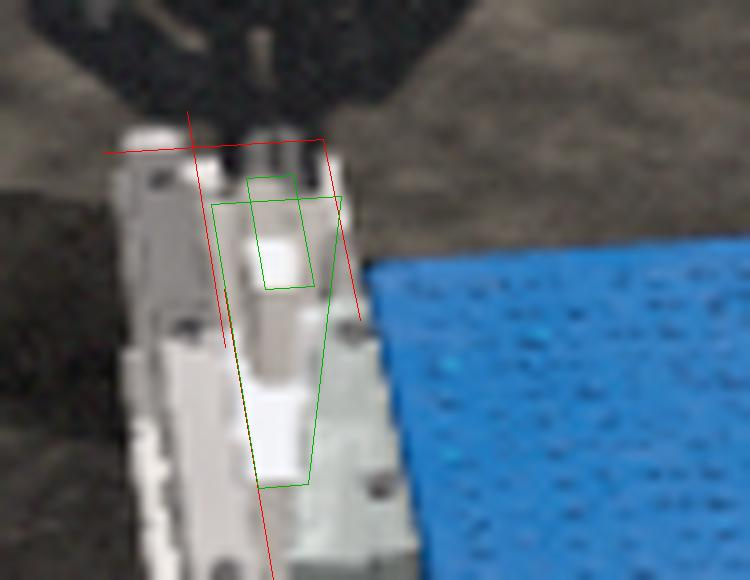

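Call:
send_rows([
  [[0, 0.1, 0], 0],
  [[0, 0.3, 0], 0],
  [[-0.02, 0.5, 0.1], 0],
  [[-0.02, 0.5, 0.5], 0],
  [[0, 0.5, 0.7], 0],
  [[0, 0.8, 0.7], 0],
  [[0, 0.9, 0.5], 0],
  [[0, 0.9, 0], 0],
])

```text
time: 22.6
position: [0.5048, 0.2734, 0.1431]
eef_rot: [[0.021, -0.141, 0.99], [0.18, 0.974, 0.135], [-0.983, 0.175, 0.046]]
ft_force: [-0.2, -0.0, 0.2]
gripper_width: 0.0004
```

```bash
python3 ov.py m; python3 ow.py m 86 0 0; python3 - <<'E'
from h import *
im,d=bot.snapshot('top');cv2.imwrite('pics/top9.png',im);np.save('pics/top9.npy',d)
cv2.imwrite('pics/t9z.png',cv2.resize(im[145:245,245:365],None,fx=6,fy=6,interpolation=2))
E
```

```text
22.6 [0.50482942 0.27338135 0.14305024] yaw 7.7778588441848555 tray xy [-38.0610812  413.75309191] F [-0.16399118 -0.02591696  0.16424794] [ 0.02077751  0.18009662 -0.98342946] 0.0003927802232509985
```

View pics/ow.png

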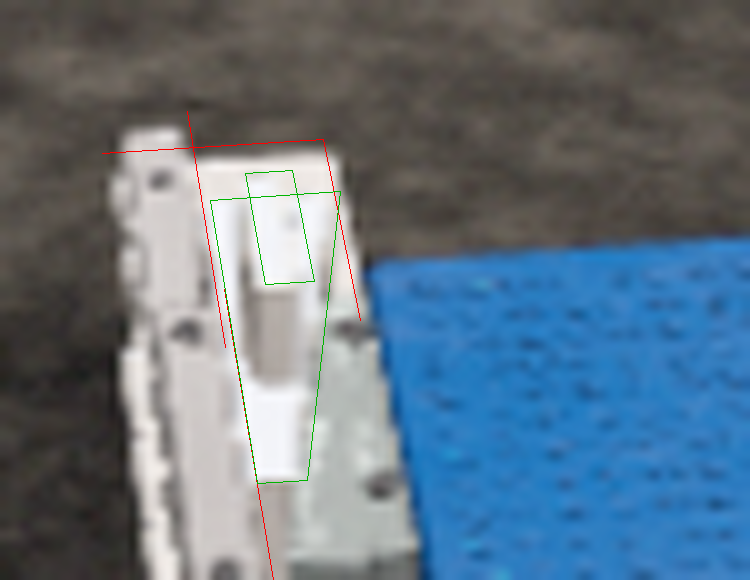

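View pics/t9z.png

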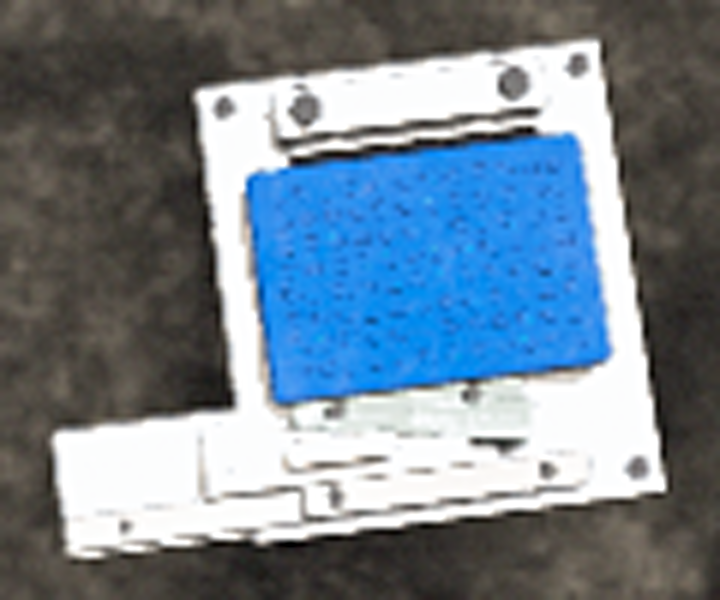

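```bash
python3 - <<'E'
from h import *
a=cv2.imread('pics/top0.png');b=cv2.imread('pics/top9.png')
for n,(u0,v0,u1,v1) in dict(bottle=(148,133,182,166),marker=(128,178,182,192),timer=(193,168,226,200),tape=(405,228,436,260),block=(396,170,436,206)).items():
    print(n,np.abs(a[v0:v1,u0:u1].astype(int)-b[v0:v1,u0:u1]).mean().round(1))
T=bot.camera_info('top');d0=np.load('pics/top0.npy');d=np.load('pics/top9.npy')
C=cloud(T,d);m=(b[...,0]>180)&(b[...,2]<80);m[:150]=0;m[215:]=0;m[:,:280]=0;m[:,352:]=0
X=C[m];X=X[abs(X[:,2]-.042)<.01];A=np.c_[X[:,:2],np.ones(len(X))];co=np.linalg.lstsq(A,X[:,2],rcond=None)[0];print('box tilt',co[:2],X[:,2].mean())
print(bot.sense()['time']);bot.finish_job()
E
```

```text
bottle 2.9
marker 21.5
timer 2.1
tape 2.5
block 3.0
box tilt [-0.00258225 -0.00222766] 0.041460798223932116
22.7
the job is handed in; nothing more can be done
```

```bash
python3 - <<'E'
import cv2,numpy as np
a=cv2.imread('pics/top0.png')[130:260,110:240];b=cv2.imread('pics/top9.png')[130:260,110:240]
cv2.imwrite('pics/cmp.png',cv2.resize(np.hstack([a,b]),None,fx=3,fy=3))
E
```

```text
(no output)
```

View pics/cmp.png

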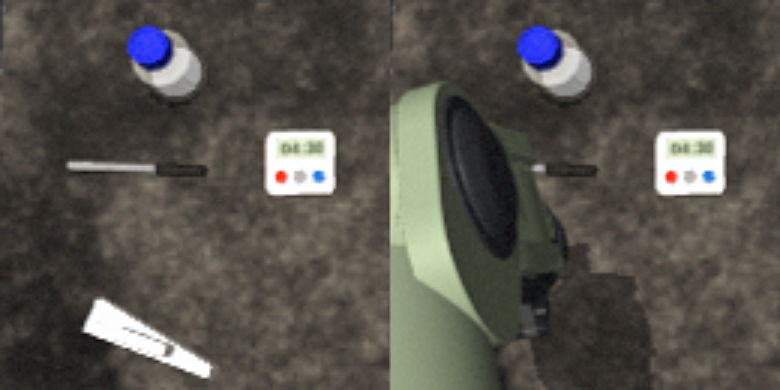

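I set the wedge nose first in the slot, about 20 mm in, let go while it was slack, and pressed it home from behind its thick end. The last press measured 25.7 N. I handed the job in at about 22.7 s; no verdict was reported.

**Last checks:**
- **Wedge:** it lies in line along the fence, nose about 86 mm past the mouth. It had not visibly slid back once the hand was off it.
- **Box:** it had moved about 4 mm against the stop and lies flat, with tilt around 0.003 rad.
- **Grip:** I could not measure it directly. From the press force I estimate 9.5 to 20 N, above the 6 N needed and well under the 50 N crush limit.
- **Bystanders:** bottle, timer, tape and tube block look unchanged. The comparison flagged the marker, but the arm hides part of it in that picture and its visible end has not moved.
- **Hand:** clear of everything, with almost no wrist force.

**What disagreed:**
- **Fingertips:** they showed about 36 mm above the reported TCP in both cameras, so I worked from the measured tips.
- **Cameras:** the top and side views differed by 2 to 5 mm. The top view matched the robot better, so I relied on it for the poses.
- **Hand tilt:** it built up to about 10° while pressing. I backed off once to re-centre.
- **Press force:** the last press was slightly over the suggested 19 to 25 N.

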